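Close the split casting mould with its draw latch

ROBOT

A 7-joint arm with a two-finger parallel gripper is mounted at the origin on a cart in front of the work surface, level with it; the furniture and walls round the work are solid. World frame = base frame: x ahead of the robot, y to its left, z up, the work surface at z = 0. Lengths are in m, angles in rad, forces in N, time in s.
With the tool pointing down it reaches from about 0.425 to 0.925 m from the base axis. Payload 6.8 kg.
Tool frame: the origin (TCP) lies midway between the tips of the shut fingers; the grasp point (between the pads) lies r.grasp_offset behind it (r.grasp_offset is the distance from the TCP to the grasp point, in m); z points along the fingers, y is the direction in which the jaws open and shut (so a half turn about z gives the same grasp; the last joint's range is limited). The gripper opens to 85 mm and grips with 20 to 120 N. Pads are 22 mm wide; open, the fingers measure 114 mm over their backs; the gripper's body (76 mm by 85 mm) begins 54 mm behind the grasp point. The pads swing forward as they close: fully open they stand 13 mm farther back than shut.
Start: joints at [1.027, 0.477, 0.022, 1.555, -0.011, 1.109, -0.083], TCP at [0.285, -0.612, 0.231] pointing down, gripper open.
Joint ranges: [-2.96, 2.96], [-0.34, 2.1], [-1.41, 1.46], [0.24, 2.44], [-1.37, 4.51], [0.17, 1.92], [-2.96, 2.96]. Speed limits (rad/s): [2.39, 2.39, 3.14, 3.14, 3.14, 3.14, 3.14].

INTERFACE

Orientations are given as a rotation vector (axis times angle).
In Python, from bench import r gives the robot as it stands. The module is installed in compiled form; this text tells all that it offers.
- The arm moves only by the tool send_rows, never from a script. Its argument "moves" is one flat list of numbers, 4 for each row, row after row: the shift along the tool's x, y, z in mm, then the turn about the tool's z in degrees. A call has 1 to 8 rows; each row is the pose to reach, as a shift and turn from the pose commanded when the call began, along the tool's axes at that moment; what a row does not reach only later rows make up. A row lasts 1/8 s, in which the tool goes at most 62.5 mm and 10.7 degrees, less where a joint would pass 70% of its speed; a pose out of reach is approached as far as the arm can. A call with a gripper value outside its range is refused whole. "hand" is the closure, from 0 (fully open) to 1 (shut), set as the call begins (left out, the last holds). The fingers move at their own pace and stop on an object; "newtons" is the grip in N (left out, the last holds). Time passes only in rows, so rows that repeat a pose let the fingers close. It gives the time, the measured TCP pose, the force and the opening at its end, in the units of the state.
- r.get_obs(): the state, without advancing time (a new reading comes with each control period).
- r.grab_frame(name): name is "scene" or "top"; returns a dict with "img" (480x640x3 uint8, red, green, blue), "mtx" (3x3 intrinsics, pixels), "D" ([k1, k2, p1, p2, k3] as OpenCV has them; the pictures are not rectified), "world_to_cam" (4x4, takes a point from world to camera coordinates). Camera axes: x right, y up, looking along -z (the intrinsics and any distortion apply to the point x, -y, -z); pixel columns grow to the right and rows downward; lengths in m; the calibration is good to about 2 mm. A picture is of the moment at which its call begins. There is no depth.
- r.hand_in(): hands the job in, once; it reports no verdict.
The state is a dict: "clock": time; "joints": joint angles; "qvel": joint speeds; "tau": joint torques, N m; "tcp_pos": TCP position; "orientation": TCP orientation; "contact_force": force on the tool from outside, world axes, zero at the start; "moment": the same for the moment, N m; "grip_width": finger opening in m.
Only numpy, scipy, OpenCV 4.12 (cv2) and the standard library are available. Lean on these libraries where they do the work, as an engineer would, in place of code of your own. Each camera call takes 0.05 s, during which the arm holds its last target.

TASK

Close the split casting mould with the draw latch on top: gently bring the nose of the claw fully down into the slot behind the keeper bar without forcing it against the bar or the wall, then swing the lever back and down over centre until it snaps home on its rubber stop (do not crush it down) and the two mould halves are pulled tight together. Leave the bottle, cup and dropper bottle beside the mould where they stand.

Things in the scene. Friction and masses are not known exactly. Their poses are not given: they have to be found in the camera images.
- mould: Aluminium split mould on a grey bed plate 262 x 130 x 8 mm, fixed to the bench. Origin: on the bench, below the lever hinge. x: the draw direction, from lever hinge (x = 0) to keeper; z up. Bed x = -110 to 152 mm; fixed half to 36 mm, sliding half from 37.5 mm on, both 110 mm wide, tops at z = 40 mm. Latch parts are centred on y = 0 and move in the x-z plane only
- half (a joint): Opening of the sliding mould half along the mould's x, m: 0 shut, 0.005 at its open stop, where it rests at the start; about 4 N of return spring and friction hold it there, 6 N just before shut
- lever (a joint): Lever angle, rad: 0 upright; positive swings the handle back (mould's -x) and down; 1.57 flat on its rubber stop (closed); negative leans to the keeper (to -1.0). Stays where left (friction 0.03 N m). With the claw hooked it takes up to about 0.9 N m; dead centre is near 1.35; from 1.45 on it pulls itself down, but follow it to its stop
- lever_hinge (a point): The lever's hinge axis (parallel to the mould's y), 62 mm above the bench. The claw's pin sits on the lever 22 mm from this axis: with the lever upright, 21.6 mm above and 4.4 mm behind (-x) it
- lever_end (a point): On the handle plate, 75 mm from the hinge axis, on the face that looks to the keeper when upright and up when closed
- bumper: Black rubber stop block 14 x 18 x 20 mm on the fixed half, 52 mm behind the hinge, on which the closed lever rests
- claw: Steel claw, a bar hinged on the lever; origin on its pin, x along the bar to the nose, z up. Its nose end slides out along x against a stiff spring (4 N per mm, up to 24 mm) when the latch is drawn. Its hinge is loose: let go, the nose end sinks slowly until something carries it (friction 0.008 N m, weight 26 g); it lies on the bar at the start
- claw_tab (a point): Finger tab standing up on the claw, pinched across the mould's y: 9 mm thick (y), 20 mm long (x). This point is in its middle, 9 mm below its top, with 24 mm of tab below it; it lies 78 mm from the pin along the claw and 34 mm above it
- claw_nose (a point): Middle of the lower face of the claw's nose (5 mm along x, 18 wide, reaching 13 mm below the strip above it), 117.5 mm from the pin along the claw, 7.6 mm below it. A toe 2.5 mm long and 4.5 high at its foot points back to the pin and catches under the bar's lip; fully down, the strip rests on the bar and this point is about 12 mm below the bar's top
- bottle: White reagent bottle with a blue cap, 48 mm diameter, 98 mm tall, standing beside the mould; leave alone. Origin under its centre
- cup: White lidded specimen cup, 65 mm diameter, 64 mm tall, beyond the keeper end; leave alone. Origin under its centre
- dropper: Small white bottle with a red cap, 33 mm diameter, 72 mm tall, near the lever end; leave alone. Origin under its centre
- keeper_base: Keeper's foot on the sliding half; axes as the mould's; origin 40 mm over the bench, under the nominal far (+x) face of the keeper bar. Bar: x = -28 to 0, 24 mm wide, 22 high, its far face undercut 3 mm below z = 16; slot for the nose x = 0 to 12; end wall x = 12 to 17, 48 high. Bar, slot and wall sit on an adjuster, together up to 8 mm off this along x, not measured: find by touch or look
- handle: The lever's steel handle plate, 28 mm wide, 4 mm thick, from 25 to 81 mm from the hinge. Origin on the hinge axis; local z along the handle, x towards the keeper when the lever is upright and up when closed

How it is judged:
By the outcome, as a careful person would: the job done as asked, in the order asked, and still so for the second after the job is handed in, with the robot touching nothing.
It also fails if it takes over 69 s, if anything falls off the work surface, if the arm or the gripper's body presses on something with over 40 N, if the wrist force passes 120 N, or if a joint passes its speed limit or range.

## Working session

There is one attempt and no reset: what is moved stays moved. The work goes in short steps, Python scripts to look and compute and a tool call to move; the robot and the scene stay as the last step left them, time stands still between calls to the robot, and variables do not carry over. Pictures are saved under pics/ and viewed, and the job is handed in when it is done.

Besides the shell and the picture viewer there is one more tool, called after ">>>" as name(argument=value, ...), one argument or row to a line, values as JSON. send_rows: Moves the arm, as the interface text tells. Its arguments: {"type":"object","properties":{"moves":{"type":"array"},"hand":{"type":"number"},"newtons":{"type":"number"}},"required":["moves"]}

```bash
mkdir -p pics; ls; python3 - <<'E'
from bench import r
import cv2,pickle
print(r.get_obs(), r.grasp_offset)
for n in("scene","top"):
    f=r.grab_frame(n); cv2.imwrite(f"pics/{n}0.png",f["img"][:,:,::-1]); pickle.dump(f,open(f"pics/{n}0.pkl","wb"))
    print(n,f["mtx"],f["D"],f["world_to_cam"])
E
```

```text
pics
{'clock': 0.0, 'joints': array([ 1.02689048,  0.47782477,  0.02234544,  1.55645643, -0.01150055,
        1.10931429, -0.0830992 ]), 'qvel': array([ 0.00088305,  0.00059217,  0.00069578,  0.00024588,  0.00066858,
       -0.00028367,  0.00022691]), 'tau': array([-6.62980165e-04, -5.96442819e+01,  1.60747491e+00, -2.81198323e+01,
        1.24023895e-02,  9.42570943e-03, -8.78473060e-06]), 'tcp_pos': array([ 0.28467389, -0.61137068,  0.2303072 ]), 'orientation': array([-3.06554569e+00, -6.78795949e-01,  8.52993012e-04]), 'contact_force': array([-0.00743458, -0.2495305 ,  0.07992731]), 'moment': array([-5.25561544e-03, -3.52653265e-03, -5.39836431e-06]), 'grip_width': 0.08558023066931272} 0.0187
scene [[509.49585701   0.         320.19129676]
 [  0.         509.49585701 243.0158782 ]
 [  0.           0.           1.        ]] [0.03719856 0.         0.         0.         0.        ] [[-0.43229746 -0.9013808  -0.02513078  0.30544537]
 [ 0.35494407 -0.19571669  0.91417158 -0.30985426]
 [-0.82893523  0.38627403  0.4045476  -0.6536994 ]
 [ 0.          0.          0.          1.        ]]
top [[534.31724932   0.         311.94767248]
 [  0.         534.31724932 238.43076342]
 [  0.           0.           1.        ]] [-0.04563196  0.          0.          0.          0.        ] [[-9.43353806e-02 -9.95540089e-01  8.76111637e-04  9.56872348e-02]
 [ 9.72329129e-01 -9.19469600e-02  2.14759917e-01 -5.82051019e-01]
 [-2.13721551e-01  2.11113273e-02  9.76666479e-01 -1.00792477e+00]
 [ 0.00000000e+00  0.00000000e+00  0.00000000e+00  1.00000000e+00]]
```

View pics/scene0.png

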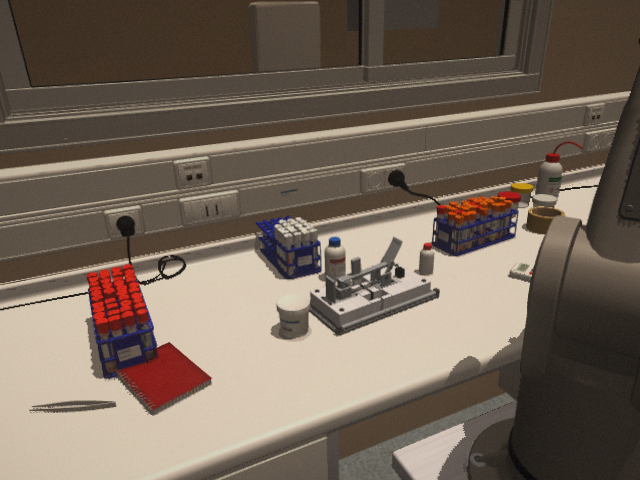

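View pics/top0.png

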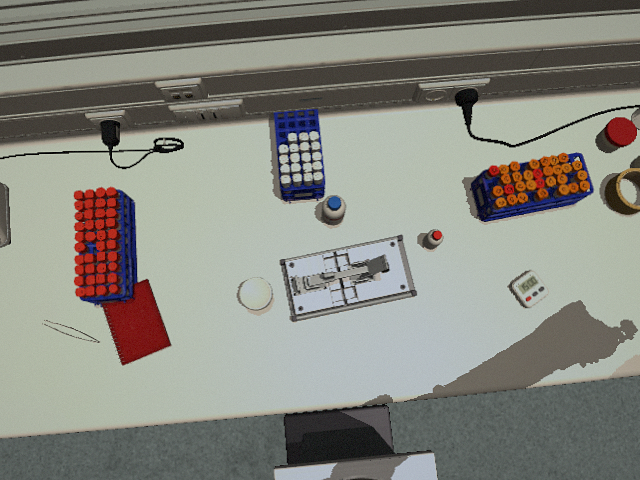

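The keeper (left, near the cup) is at world +y and the lever is on the right. I'll enlarge both views.

```bash
python3 - <<'E'
import cv2
a=cv2.imread("pics/scene0.png")[225:345,260:450]; cv2.imwrite("pics/s0c.png",cv2.resize(a,None,fx=4,fy=4,interpolation=cv2.INTER_CUBIC))
a=cv2.imread("pics/top0.png")[185:335,230:430]; cv2.imwrite("pics/t0c.png",cv2.resize(a,None,fx=4,fy=4,interpolation=cv2.INTER_CUBIC))
E
```

```text
(no output)
```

View pics/s0c.png

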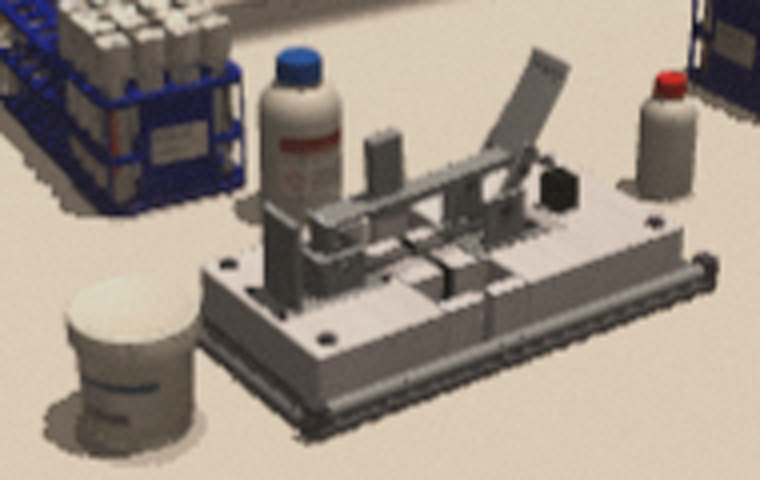

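View pics/t0c.png

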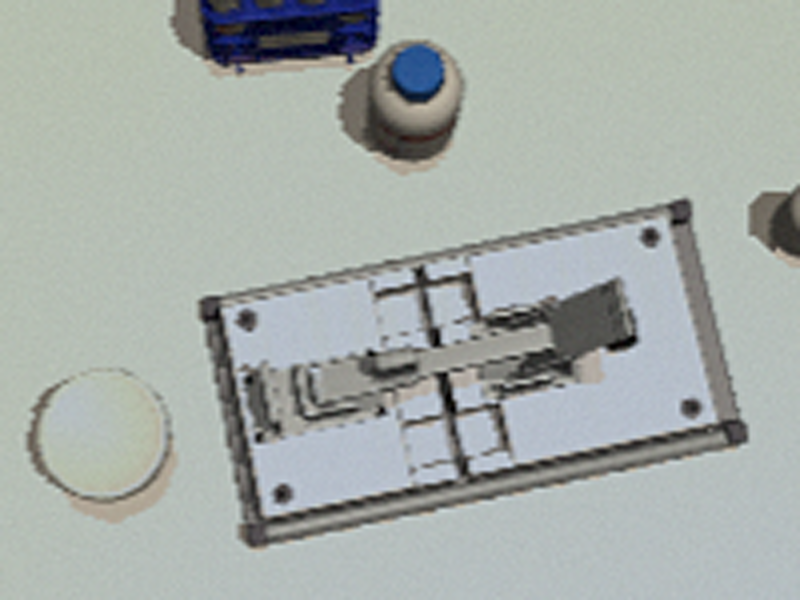

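```bash
cat > h.py <<'E'
import numpy as np,cv2,pickle
from scipy.optimize import least_squares
F={n:pickle.load(open(f"pics/{n}0.pkl","rb")) for n in("scene","top")}
def proj(f,P):
    P=np.atleast_2d(P).astype(float); T=f["world_to_cam"]
    c=P@T[:3,:3].T+T[:3,3]; c=c*[1,-1,-1]
    return cv2.projectPoints(c,np.zeros(3),np.zeros(3),f["mtx"],f["D"])[0][:,0]
def m2w(p,P):
    P=np.atleast_2d(P).astype(float); c,s=np.cos(p[2]),np.sin(p[2])
    return np.c_[p[0]+c*P[:,0]-s*P[:,1],p[1]+s*P[:,0]+c*P[:,1],P[:,2]]
def w2m(p,W):
    W=np.atleast_2d(W).astype(float);c,s=np.cos(p[2]),np.sin(p[2]);d=W[:,:2]-p[:2]
    return np.c_[c*d[:,0]+s*d[:,1],-s*d[:,0]+c*d[:,1],W[:,2]]
def ray(f,uv):
    n=cv2.undistortPoints(np.array(uv,float).reshape(-1,1,2),f["mtx"],f["D"])[:,0]
    T=f["world_to_cam"];R=T[:3,:3]
    d=np.c_[n[:,0],-n[:,1],-np.ones(len(n))]@R
    return -R.T@T[:3,3],d
def atz(f,uv,z):
    o,d=ray(f,uv); return o+d*((z-o[2])/d[:,2])[:,None]
E
python3 - <<'E'
from h import *
P=np.array([[152,-65,8],[152,65,8],[-110,-65,8],[-110,65,8]])/1e3
uv=np.array([[280,260],[291.3,321.3],[402.5,235],[416.8,295]])
f=F["top"]
s=least_squares(lambda p:(proj(f,m2w(p,P))-uv).ravel(),[.55,-.05,1.7])
print(s.x,s.fun,np.degrees(s.x[2]))
p=s.x; np.save("p.npy",p)
def seg(img,f,A,B,col,S,o):
    a=(proj(f,m2w(p,np.array([A,B])/1e3))-o+.5)*S-.5
    cv2.line(img,tuple(int(v) for v in a[0]),tuple(int(v) for v in a[1]),col,1,cv2.LINE_AA)
for n,o,w,h in(("top",(270,220),160,110),("scene",(300,225),150,110)):
    S=5;f=F[n];img=cv2.resize(np.ascontiguousarray(f["img"][o[1]:o[1]+h,o[0]:o[0]+w,::-1]),None,fx=S,fy=S,interpolation=cv2.INTER_CUBIC)
    cv2.imwrite(f"pics/{n}0raw.png",img)
    for z,x0,x1,y,c in((8,-110,152,65,(0,0,255)),(40,42.5,150,55,(0,255,0)),(40,-105,36,55,(255,0,0))):
        q=[(x0,-y,z),(x1,-y,z),(x1,y,z),(x0,y,z)]
        for i in range(4): seg(img,f,q[i],q[(i+1)%4],c,S,o)
    cv2.imwrite(f"pics/{n}0w.png",img)
E
```

```text
[ 0.51314572 -0.04830817  1.67853186] [ 0.12975995 -0.28384582  0.8408266  -0.19328875 -0.73275806  0.21572198
 -0.265212    0.3126777 ] 96.17279126931327
```

View pics/top0w.png

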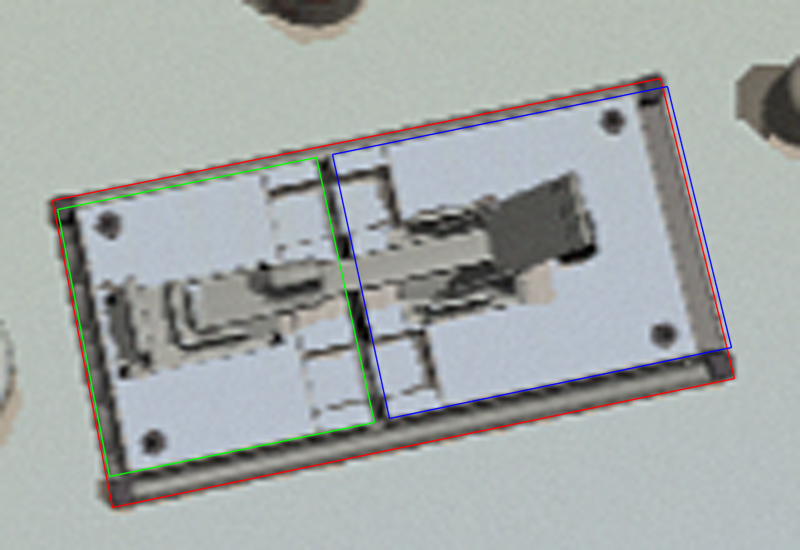

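View pics/scene0w.png

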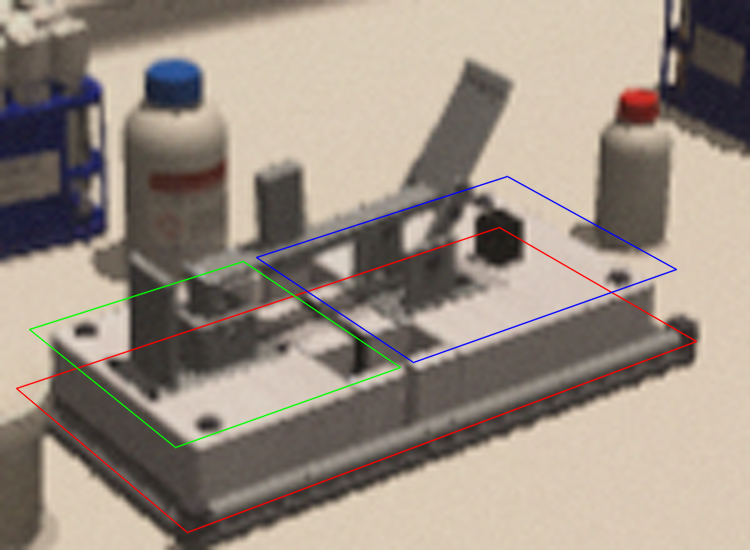

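View pics/scene0raw.png

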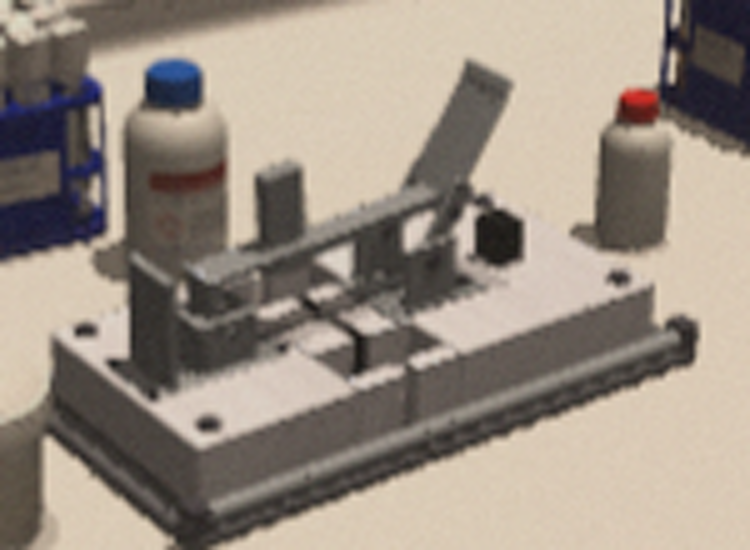

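```bash
python3 - <<'E'
import cv2
from h import *
for n,o,w,h in(("top",(280,245),70,55),("scene",(318,268),50,40),("top",(335,245),70,40),("scene",(345,230),70,55)):
    S=11 if w>50 else 14
    f=F[n];img=cv2.resize(np.ascontiguousarray(f["img"][o[1]:o[1]+h,o[0]:o[0]+w,::-1]),None,fx=S,fy=S,interpolation=cv2.INTER_CUBIC)
    for i in range(0,w,10): cv2.putText(img,str(o[0]+i),(i*S+S//2,10),0,.35,(0,0,255));cv2.line(img,(i*S+S//2,12),(i*S+S//2,18),(0,0,255))
    for i in range(0,h,10): cv2.putText(img,str(o[1]+i),(0,i*S+S//2+4),0,.35,(0,0,255))
    cv2.imwrite(f"pics/z_{n}_{o[0]}.png",img)
E
```

```text
(no output)
```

View pics/z_top_280.png

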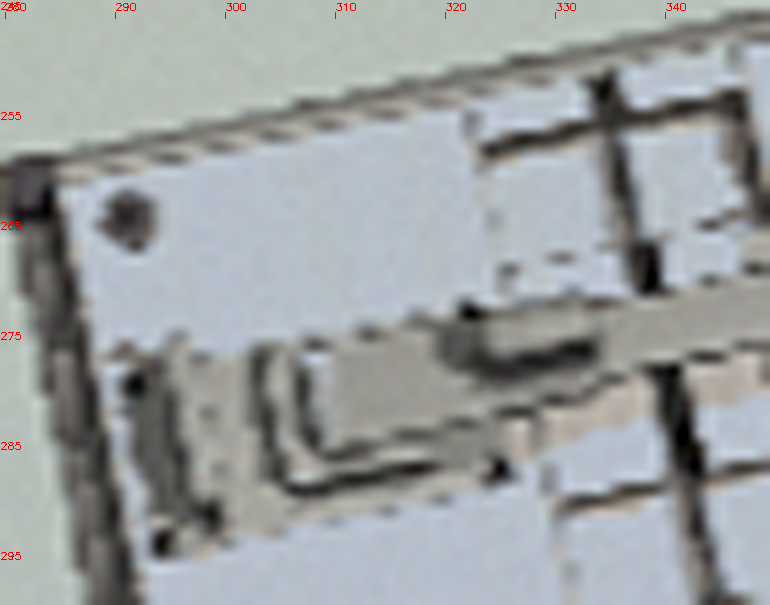

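View pics/z_scene_318.png

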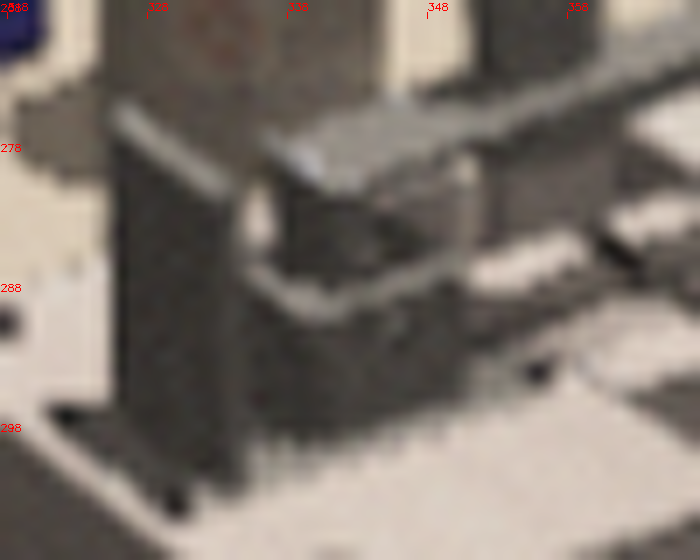

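View pics/z_top_335.png

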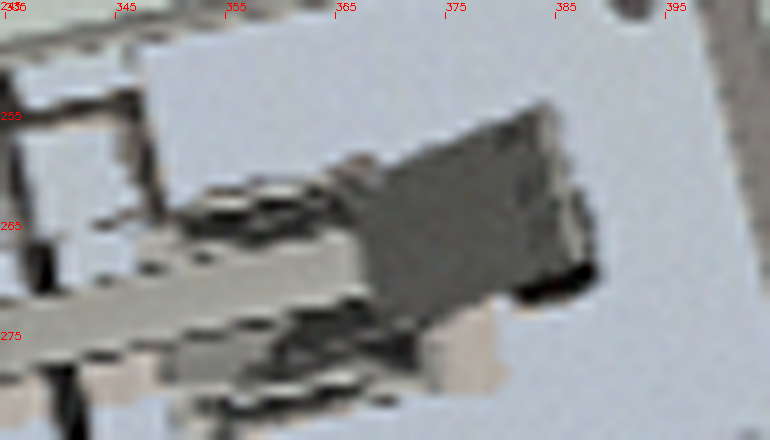

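View pics/z_scene_345.png

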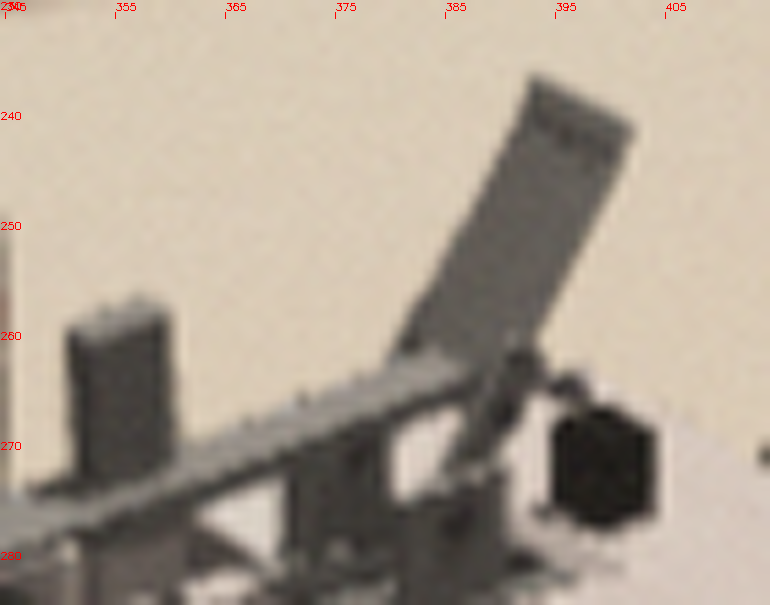

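```bash
cat > ov.py <<'E'
from h import *
import sys
def box(x0,x1,y0,y1,z0,z1):
    c=[(x,y,z) for x in(x0,x1) for y in(y0,y1) for z in(z0,z1)]
    return [(c[i],c[j]) for i in range(8) for j in range(i+1,8) if bin(i^j).count("1")==1]
def pin(th): return np.array([-4.4*np.cos(th)-21.6*np.sin(th),0,62+21.6*np.cos(th)-4.4*np.sin(th)])
def claw(th,phi,segs): # phi: nose-down tilt
    o=pin(th);c,s=np.cos(phi),np.sin(phi)
    g=lambda q:(o[0]+q[0]*c+q[2]*s*1.0*1,q[1],o[2]-q[0]*s+q[2]*c)
    # nose-down tilt: x axis -> (c,-s), z axis -> (s,c)
    return [(g(a),g(b)) for a,b in segs]
def lev(th,segs):
    c,s=np.cos(th),np.sin(th)
    g=lambda q:(q[0]*c-q[2]*s,q[1],62+q[0]*s+q[2]*c)
    return [(g(a),g(b)) for a,b in segs]
def model(X,th,phi):
    L=[]
    L+=[(s,(0,0,255)) for s in box(X-28,X,-12,12,40,62)]
    L+=[(s,(0,255,255)) for s in box(X+12,X+17,-12,12,40,88)]
    L+=[(s,(255,0,255)) for s in box(-59,-45,-9,9,40,60)]
    L+=[(s,(0,255,0)) for s in lev(th,box(-2,2,-14,14,25,81))]
    L+=[(s,(255,255,0)) for s in claw(th,phi,box(68,88,-4.5,4.5,10,43)+box(115,120,-9,9,-7.6,5.4)+box(0,120,-9,9,5.4,8.4))]
    return L
def draw(n,o,w,h,S,p,L,out,F=F):
    f=F[n];img=cv2.resize(np.ascontiguousarray(f["img"][o[1]:o[1]+h,o[0]:o[0]+w,::-1]),None,fx=S,fy=S,interpolation=cv2.INTER_CUBIC)
    for (a,b),col in L:
        q=(proj(f,m2w(p,np.array([a,b])/1e3))-o+.5)*S-.5
        cv2.line(img,tuple(int(round(v)) for v in q[0]),tuple(int(round(v)) for v in q[1]),col,1,cv2.LINE_AA)
    cv2.imwrite(out,img)
E
python3 - <<'E'
from ov import *
p=np.load("p.npy")
for n in F: print(n,ray(F[n],[[0,0]])[0])
L=model(106,0.5,0.08)
draw("top",(280,240),115,65,7,p,L,"pics/ov_t.png")
draw("scene",(315,230),95,75,8,p,L,"pics/ov_s.png")
print(w2m(p,atz(F["scene"],[[340.2,290.4]],.062))*1e3)
# lever tip top corners scene
print(w2m(p,ray(F["scene"],[[0,0]])[0])*1e3)
E
```

```text
scene [-0.29985028  0.46718604  0.55538856]
top [0.35955661 0.06302129 1.10932373]
[[112.20574103  17.5130476   62.        ]]
[[599.92466575 752.85269171 555.38856463]]
```

View pics/ov_t.png

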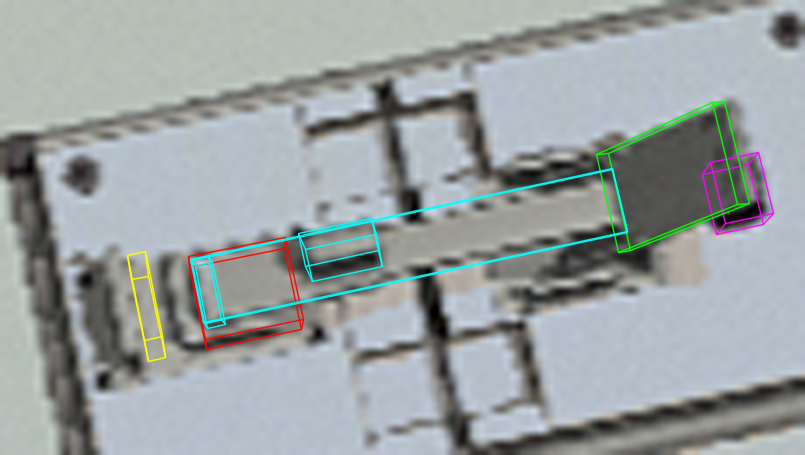

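View pics/ov_s.png

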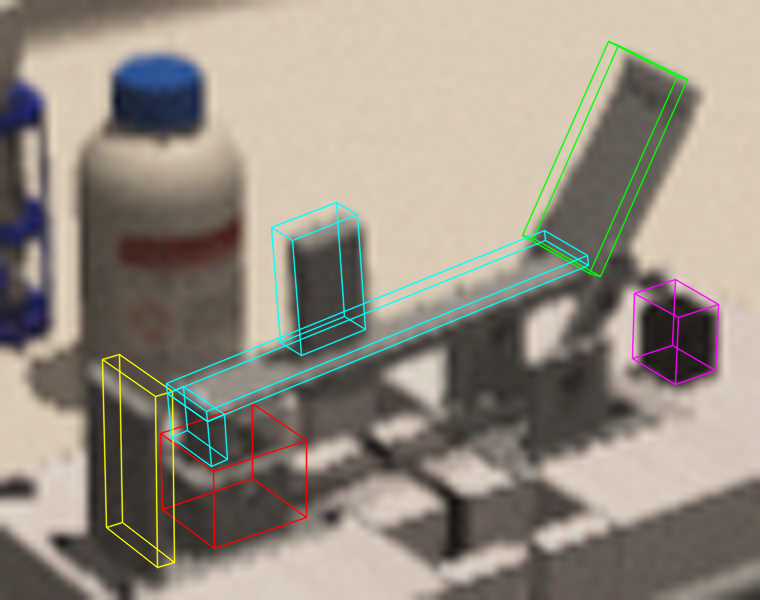

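```bash
python3 - <<'E'
from ov import *
import h,ov
p=np.load("p.npy")
F["scene"]["mtx"]=F["scene"]["mtx"].copy(); F["scene"]["mtx"][0,2]+=1.7;F["scene"]["mtx"][1,2]+=1.4
L=model(112.3,0.53,0.075)
draw("top",(280,240),115,65,7,p,L,"pics/ov_t1.png")
draw("scene",(315,230),95,75,8,p,L,"pics/ov_s1.png")
for nm,uv,z in(("bottlecap",[[334,202]],.098),("cup",[[256,294]],.064),("dropcap",[[436,235]],.072)):
    w=atz(F["top"],uv,z); print(nm,w*1e3,w2m(p,w)*1e3)
from scipy.spatial.transform import Rotation as R
print(R.from_rotvec([-3.06554569e+00, -6.78795949e-01,  8.52993012e-04]).as_matrix().round(3))
E
```

```text
bottlecap [[649.86147709  -8.97326935  98.        ]] [[  24.40617729 -140.15266746   98.        ]]
cup [[487.60247252 160.1198475   64.        ]] [[209.96617852   2.9834659   64.        ]]
dropcap [[ 570.22138409 -206.56570452   72.        ]] [[-163.47716504  -39.72774762   72.        ]]
[[ 0.907  0.422 -0.001]
 [ 0.422 -0.907  0.002]
 [-0.    -0.002 -1.   ]]
```

View pics/ov_t1.png

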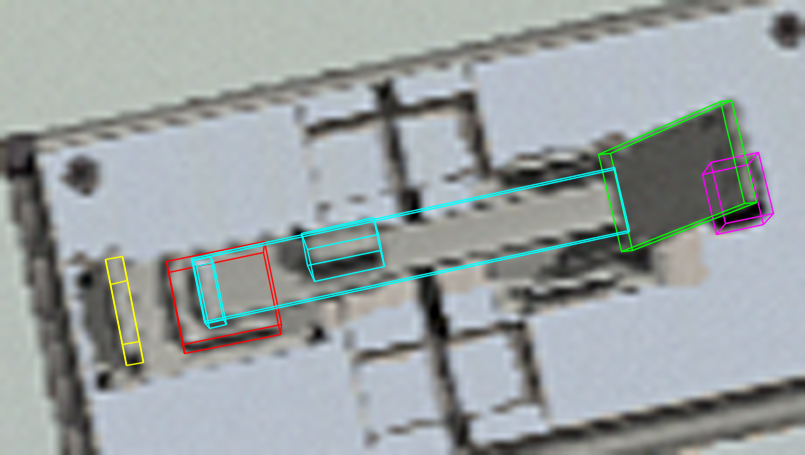

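View pics/ov_s1.png

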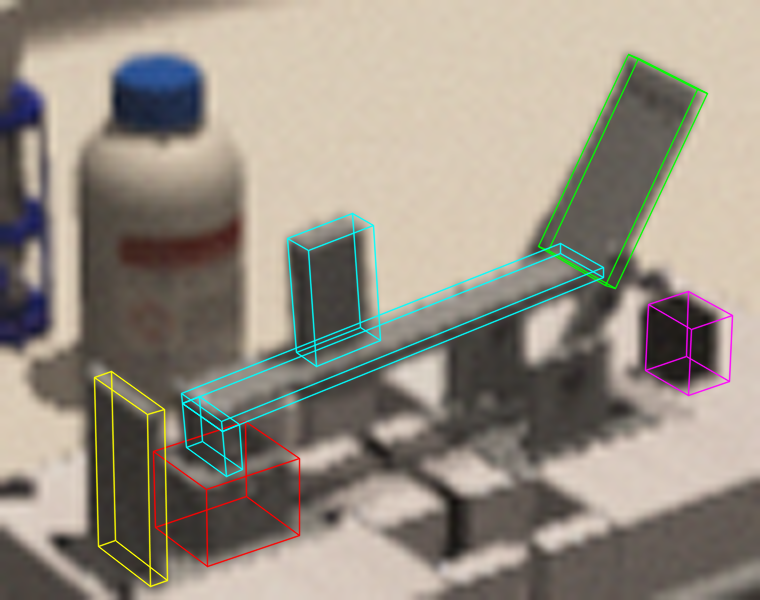

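```bash
cat > go.py <<'E'
from h import *
from scipy.spatial.transform import Rotation as R
from bench import r
def st():
    o=r.get_obs(); p=np.load("p.npy"); m=w2m(p,o["tcp_pos"])[0]*1e3
    M=R.from_rotvec(o["orientation"]).as_matrix()
    yaw=np.degrees(np.arctan2(M[1,0],M[0,0])-p[2]); yaw=(yaw+180)%360-180
    c,s=np.cos(p[2]),np.sin(p[2]); f=o["contact_force"]
    print("t",round(o["clock"],2),"mould tcp",m.round(1),"yaw err",round(yaw,2),"F mould",np.round([c*f[0]+s*f[1],-s*f[0]+c*f[1],f[2]],2),"w",round(o["grip_width"]*1e3,1),"j",o["joints"].round(2),"tilt",M[:,2].round(3))
    return o,M,p
def to(x,y,z):
    o,M,p=st(); d=m2w(p,[[x/1e3,y/1e3,z/1e3]])[0]-o["tcp_pos"]
    print("tool shift mm",(M.T@d*1e3).round(1))
E
python3 -c "
from go import *
to(65.6,0,170)"
```

```text
t 0.1 mould tcp [-535.3  287.7  230.4] yaw err -71.2 F mould [1.19 0.38 0.18] w 85.0 j [ 1.03  0.48  0.02  1.56 -0.01  1.11 -0.08] tilt [-0.001  0.001 -1.   ]
tool shift mm [ 465.9 -476.1   61.2]
```

>>> send_rows(
  moves=[35,-36,0,-9,72,-73,0,-18,109,-111,0,-27,146,-149,0,-36,183,-187,0,-45,220,-225,0,-54,257,-263,0,-63,294,-301,0,-71.2],
  hand=0.35,
  newtons=20,
)

```text
clock: 1.1
tcp_pos: [0.4245, -0.2133, 0.2312]
orientation: [-2.093, -2.343, 0.0]
contact_force: [1.4, -0.1, -0.6]
grip_width: 0.0557
```

```bash
python3 -c "
from go import *
to(65.6,0,150)"
```

```text
t 1.1 mould tcp [-154.5  105.9  231.2] yaw err 0.26 F mould [-0.21 -1.41 -0.57] w 55.7 j [ 0.7   0.17 -0.4   2.    0.08  0.99  0.37] tilt [-0. -0. -1.]
tool shift mm [219.6 106.9  81.2]
```

>>> send_rows(
  moves=[50,24,10,0,100,48,30,0,150,72,50,0,195,94,68,0,216,104,78,-0.3,216,104,78,-0.3,216,104,78,-0.3],
)

```text
clock: 1.98
tcp_pos: [0.5043, 0.0098, 0.1533]
orientation: [2.094, 2.342, -0.001]
contact_force: [0.2, -0.1, -0.4]
grip_width: 0.055
```

```bash
python3 - <<'E'
from go import *
to(65.6,0,92)
for n in F: F[n]=r.grab_frame(n)
from ov import *
L=model(112.5,0.53,0.075)
p=np.load("p.npy")
draw("top",(270,225),130,85,6,p,[],"pics/t2.png",F)
draw("scene",(300,190),110,100,6,p,[],"pics/s2.png",F)
E
```

```text
t 1.98 mould tcp [ 58.7   2.5 153.3] yaw err 0.23 F mould [-0.11 -0.22 -0.39] w 55.0 j [ 0.29  0.34 -0.52  2.01  0.23  0.85 -0.24] tilt [-0.001 -0.001 -1.   ]
tool shift mm [ 6.9  2.6 61.3]
```

View pics/t2.png

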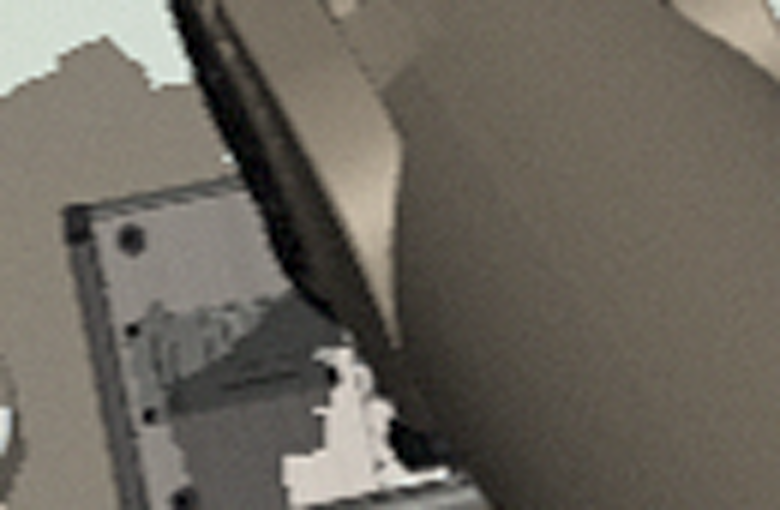

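View pics/s2.png

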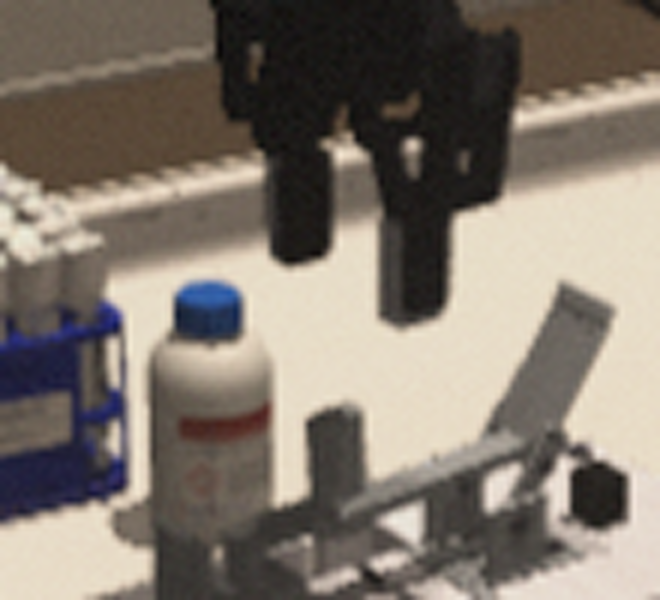

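```bash
python3 - <<'E'
from go import *
o=r.get_obs();f=F["scene"]
for dz in(0,.005,.01): print((proj(f,o["tcp_pos"]+[0,0,dz])-[299.6,189.6])*6)
p=np.load("p.npy")
print((proj(f,m2w(p,[[.0656,0,.1065],[.0656,0,.1155]]))-[299.6,189.6])*6)
E
```

```text
[[351.68380933 296.80882409]]
[[351.7615606  282.84229336]]
[[351.83998276 268.81919882]]
[[328.89227815 428.54142782]
 [328.94347293 404.2610694 ]]
```

>>> send_rows(
  moves=[7,2.6,15,-0.2,7,2.6,35,-0.2,7,2.6,52,-0.2,7,2.6,61,-0.2,7,2.6,61,-0.2,7,2.6,61,-0.2],
)

```text
clock: 2.82
tcp_pos: [0.5068, 0.0183, 0.0927]
orientation: [2.088, 2.346, 0.001]
contact_force: [-0.3, -0.3, -1.0]
grip_width: 0.0558
```

```bash
python3 - <<'E'
from go import *
to(65.6,0,92)
F["scene"]=r.grab_frame("scene")
from ov import *
draw("scene",(310,225),100,75,8,[0,0,0],[],"pics/s3.png",F)
E
```

```text
t 2.83 mould tcp [66.9 -0.9 92.7] yaw err 0.5 F mould [-0.24  0.36 -0.96] w 55.8 j [ 0.24  0.44 -0.49  2.05  0.3   0.73 -0.32] tilt [ 0.001  0.    -1.   ]
tool shift mm [-1.3 -0.9  0.7]
```

View pics/s3.png

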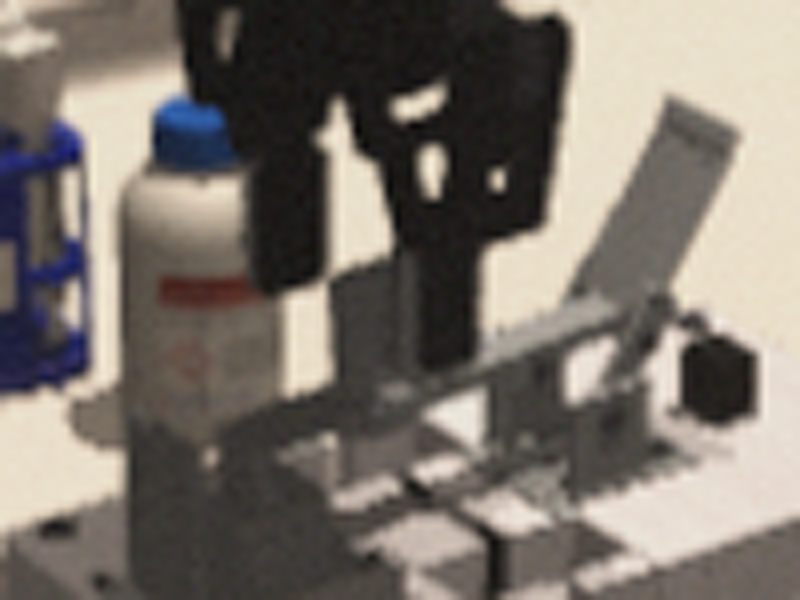

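The open fingers straddle the tab: the front finger is at (445,310) in the crop and the tab at (370,320). I'll correct the small yaw error and close gently.

>>> send_rows(
  moves=[-1,-0.9,0,0.5,-1,-0.9,0,0.5,-1,-0.9,0,0.5],
  hand=0.8,
  newtons=20,
)

```text
clock: 3.25
tcp_pos: [0.5057, 0.0171, 0.0925]
orientation: [2.099, 2.337, 0.0]
contact_force: [-0.3, 1.6, 0.8]
grip_width: 0.0172
```

```bash
python3 - <<'E'
from go import *
to(65.6,0,92)
E
```

```text
t 3.25 mould tcp [65.8  0.4 92.5] yaw err -0.01 F mould [1.58 0.16 0.85] w 17.2 j [ 0.24  0.43 -0.49  2.05  0.3   0.73 -0.33] tilt [ 0. -0. -1.]
tool shift mm [-0.2  0.4  0.5]
```

>>> send_rows(
  moves=[0,0,0,0,0,0,0,0,0,0,0,0,0,0,0,0],
  hand=1,
  newtons=20,
)

```text
clock: 3.75
tcp_pos: [0.5054, 0.0171, 0.0923]
orientation: [-2.098, -2.338, 0.001]
contact_force: [-2.4, -0.1, 3.1]
grip_width: 0.0082
```

```bash
python3 - <<'E'
from go import *
to(65.6,0,92)
E
```

```text
t 3.75 mould tcp [65.9  0.6 92.3] yaw err 0.0 F mould [0.14 2.38 3.11] w 8.2 j [ 0.24  0.43 -0.49  2.05  0.3   0.73 -0.33] tilt [-0. -0. -1.]
tool shift mm [-0.3  0.6  0.3]
```

```bash
cat > kin.py <<'E'
from ov import *
from scipy.optimize import fsolve
def pt(th,phi,q):
    o=pin(th);c,s=np.cos(phi),np.sin(phi); return np.array([o[0]+q[0]*c+q[1]*s,o[2]-q[0]*s+q[1]*c])
NO=(117.5,-7.6)
def solve_nose(x,z,g=(0.3,.1)): return fsolve(lambda v:pt(v[0],v[1],NO)-[x,z],g)
def from_grasp(gx,gz,q,g): return fsolve(lambda v:pt(v[0],v[1],q)-[gx,gz],g)
E
python3 - <<'E'
from kin import *
th=.53
phi=fsolve(lambda f:pt(th,f[0],NO)[1]-62,[.08])[0]
n0=pt(th,phi,NO); print("phi",phi,"nose",n0,"tab",pt(th,phi,(78,34)))
T=np.array([65.9,92.3+18.7]); 
o=pin(th);c,s=np.cos(phi),np.sin(phi);d=T-[o[0],o[2]];q=(d[0]*c-d[1]*s,d[0]*s+d[1]*c);print("q",q)
np.save("q.npy",q)
g=(th,phi)
for x,z in[(102,66),(106,67),(111,67),(115,67),(119.5,67),(119.5,62),(119.5,56),(119.5,50)]:
    g=solve_nose(x,z,g); t=pt(*g,q); print((x,z),g.round(3),"dTCP",(t-T).round(1))
E
```

```text
phi 0.07525223726858707 nose [101.88021299  62.        ] tab [ 65.61954178 106.45192598]
q (np.float64(77.93773468076515), np.float64(38.55628765110459))
(102, 66) [0.555 0.038] dTCP [-1.7  2.6]
(106, 67) [0.316 0.056] dTCP [3.2 4.3]
(111, 67) [0.056 0.074] dTCP [9.1 5. ]
(115, 67) [-0.132  0.08 ] dTCP [13.4  5.2]
(119.5, 67) [-0.336  0.079] dTCP [17.8  5.1]
(119.5, 62) [-0.373  0.121] dTCP [19.9  1.6]
(119.5, 56) [-0.43   0.171] dTCP [22.5 -2.8]
(119.5, 50) [-0.5   0.22] dTCP [25.1 -7.3]
```

>>> send_rows(
  moves=[-0.5,-0.4,-2,0,-0.5,-0.5,-3.5,0,1.5,-0.5,-4,0,4,-0.5,-4.5,0,6.5,-0.5,-5,0,9,-0.5,-5,0,9,-0.5,-5,0],
)

```text
clock: 4.62
tcp_pos: [0.5042, 0.0266, 0.0975]
orientation: [-2.098, -2.338, -0.001]
contact_force: [0.1, -1.9, 2.3]
grip_width: 0.0086
```

```bash
python3 - <<'E'
from kin import *
from go import *
o,M,p=st(); m=w2m(p,o["tcp_pos"])[0]*1e3; q=np.load("q.npy")
v=from_grasp(m[0],m[2]+18.7,q,(.1,.07)); print(v,"nose",pt(*v,NO))
F["scene"]=r.grab_frame("scene")
draw("scene",(310,225),100,75,8,p,[],"pics/s4.png",F)
F["scene"]["mtx"][0,2]+=1.2;F["scene"]["mtx"][1,2]+=1.4
draw("scene",(310,225),100,75,8,p,model(112.5,*v),"pics/s4w.png",F)
E
```

```text
t 4.62 mould tcp [75.4  0.8 97.5] yaw err 0.03 F mould [-1.91  0.08  2.29] w 8.6 j [ 0.23  0.43 -0.49  2.05  0.29  0.74 -0.34] tilt [ 0.  0. -1.]
[0.03368426 0.07346698] nose [111.50025221  67.23545902]
```

View pics/s4.png

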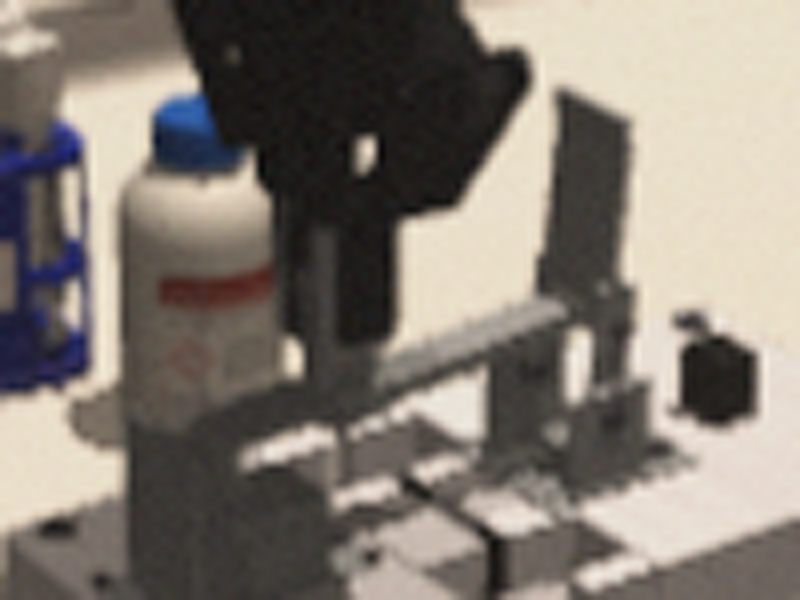

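View pics/s4w.png

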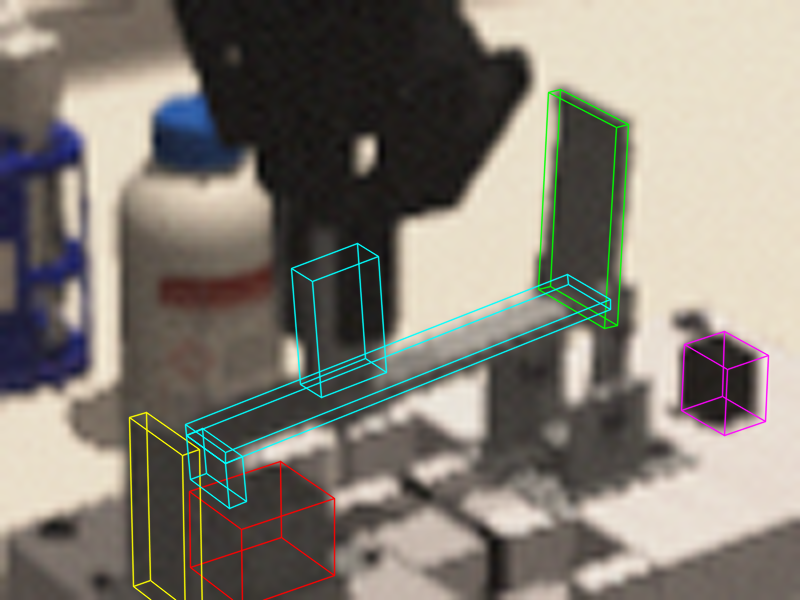

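>>> send_rows(
  moves=[2,0,0,0,4.5,0,0,0,7,0,0,0,8.3,0,0,0,8.3,0,0,0],
)

```text
clock: 5.3
tcp_pos: [0.5032, 0.035, 0.0973]
orientation: [-2.098, -2.338, -0.001]
contact_force: [-0.3, 0.0, 2.0]
grip_width: 0.0086
```

```bash
python3 - <<'E'
from kin import *
from go import *
o,M,p=st(); m=w2m(p,o["tcp_pos"])[0]*1e3; q=np.load("q.npy")
v=from_grasp(m[0],m[2]+18.7,q,(.1,.07)); print(v,"nose",pt(*v,NO))
F["scene"]=r.grab_frame("scene")
pickle.dump(F["scene"],open("pics/s5.pkl","wb"))
F["scene"]["img"]=np.clip((F["scene"]["img"].astype(float)/255)**.6*255*1.2,0,255).astype(np.uint8)
draw("scene",(318,255),60,50,13,p,[],"pics/s5.png",F)
F["scene"]["mtx"][0,2]+=1.2;F["scene"]["mtx"][1,2]+=1.4
draw("scene",(318,255),60,50,13,p,model(112.5,*v),"pics/s5w.png",F)
E
```

```text
t 5.3 mould tcp [83.9  0.9 97.3] yaw err 0.03 F mould [0.08 0.29 2.03] w 8.6 j [ 0.21  0.43 -0.5   2.05  0.3   0.74 -0.36] tilt [ 0.     0.001 -1.   ]
[-0.34423762  0.07978747] nose [119.66813563  66.87679581]
```

View pics/s5.png

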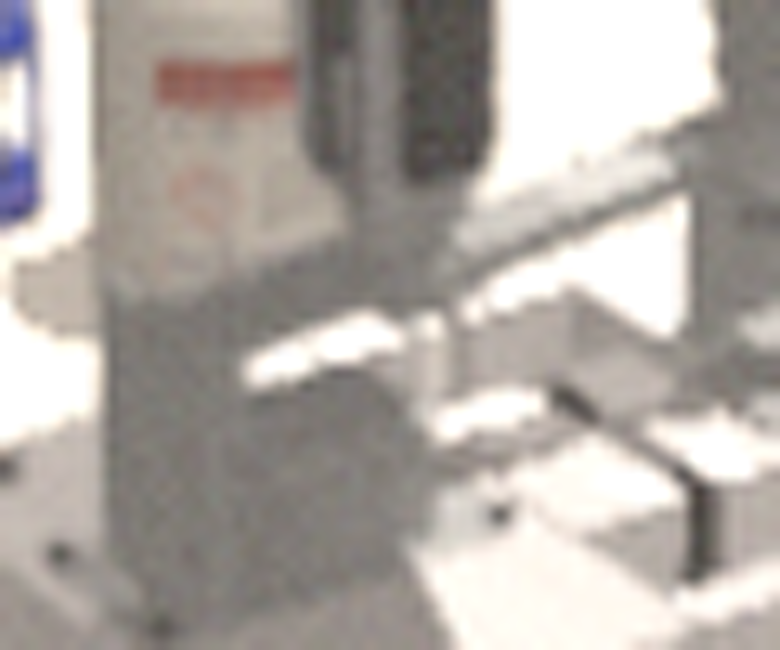

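View pics/s5w.png

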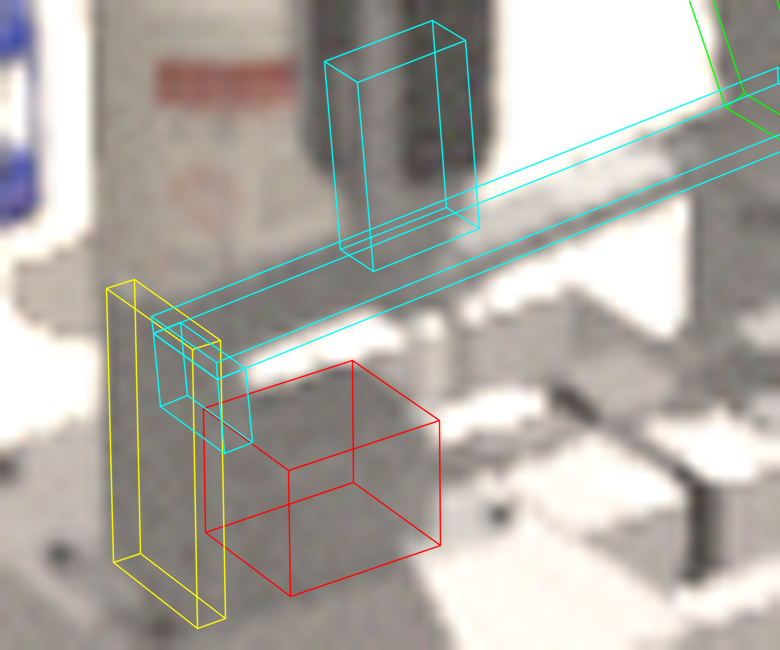

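```bash
python3 - <<'E'
from kin import *
from go import *
o,M,p=st(); m=w2m(p,o["tcp_pos"])[0]*1e3; q=np.load("q.npy")
v=from_grasp(m[0],m[2]+18.7,q,(.1,.07))
fr=[r.grab_frame("scene") for _ in range(8)]
f=fr[0]; a=np.mean([x["img"].astype(float) for x in fr],0)
f["img"]=np.clip((a-25)*4.0,0,255).astype(np.uint8)
F["scene"]=f; pickle.dump(f,open("pics/s6.pkl","wb"))
print(a[280:300:3,325:350:3].mean(2).round())
draw("scene",(318,262),50,42,15,p,[],"pics/s6.png",F)
E
```

```text
t 5.35 mould tcp [83.9  0.9 97.4] yaw err 0.03 F mould [-0.01  0.6   1.51] w 8.4 j [ 0.21  0.43 -0.5   2.05  0.3   0.74 -0.36] tilt [ 0.     0.001 -1.   ]
[[ 85.  54.  54.  53.  56.  75. 182. 218. 122.]
 [154.  55.  57.  59. 161. 185.  62.  70.  98.]
 [129.  55.  55.  60.  52.  52.  55.  52.  80.]
 [ 98.  54.  56.  59.  54.  54.  58.  61.  59.]
 [ 97.  55.  54.  60.  55.  59.  56.  61.  70.]
 [ 98.  54.  56.  60.  55.  56.  61.  59.  69.]
 [ 77.  54.  56.  60.  54.  56.  57.  56.  83.]]
```

View pics/s6.png

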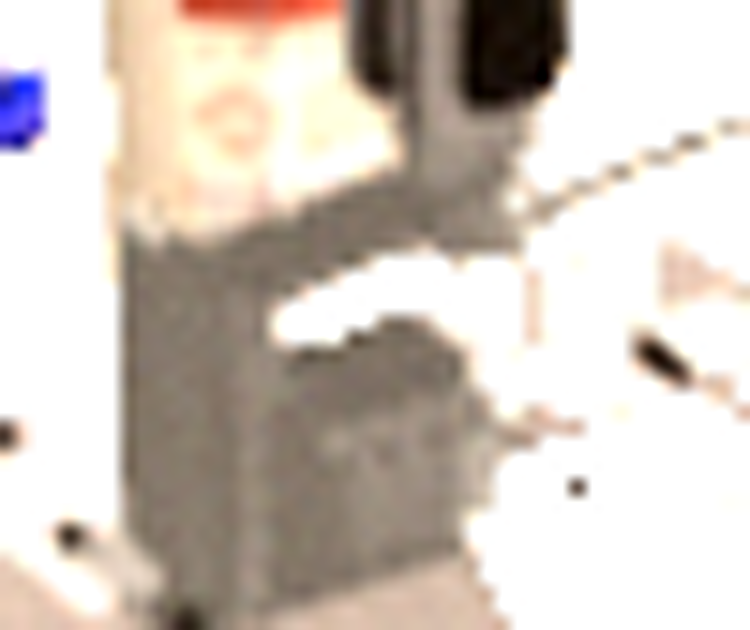

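```bash
python3 - <<'E'
from kin import *
from go import *
f=pickle.load(open("pics/s6.pkl","rb")); F["scene"]=f
a=f["img"].astype(float); f["img"]=np.clip((a-80)*2.8,0,255).astype(np.uint8)
p=np.load("p.npy"); v=(-.344,.08)
draw("scene",(322,272),36,32,22,p,[],"pics/s7.png",F)
f["mtx"][0,2]+=1.2;f["mtx"][1,2]+=1.4
draw("scene",(322,272),36,32,22,p,model(112.5,*v),"pics/s7w.png",F)
E
```

```text
(no output)
```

View pics/s7.png

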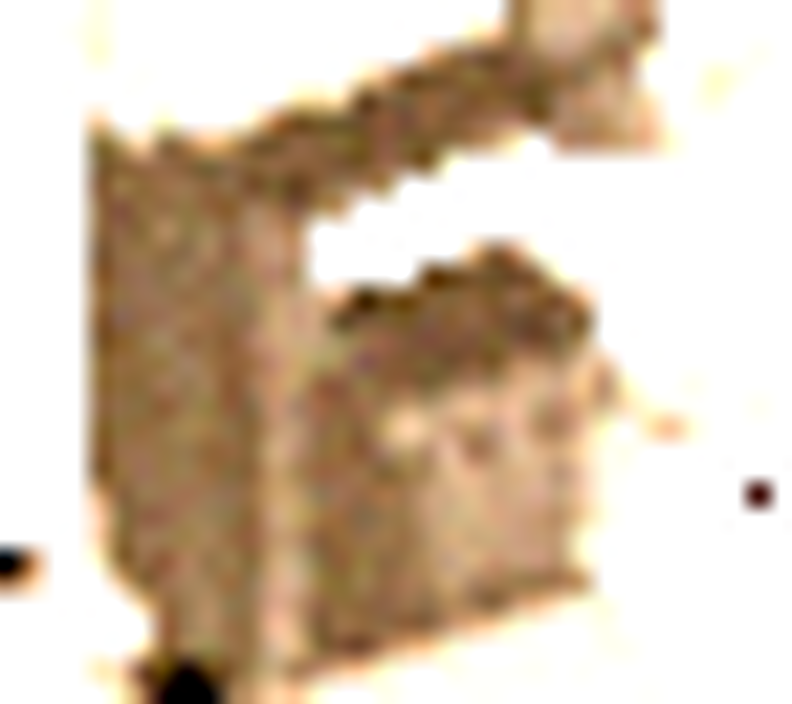

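View pics/s7w.png

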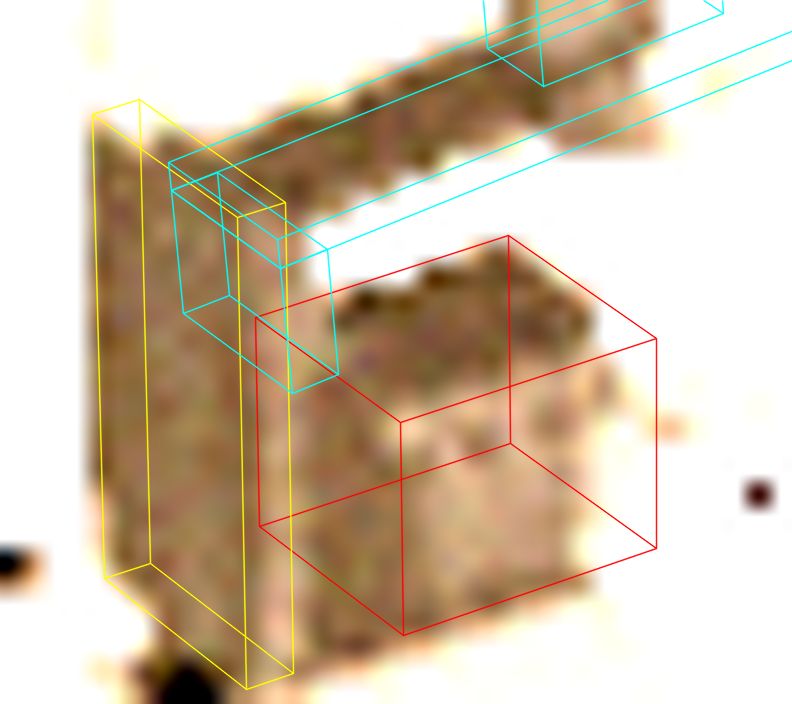

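```bash
python3 - <<'E'
from kin import *
from go import *
f=pickle.load(open("pics/s5.pkl","rb")); F["scene"]=f
p=np.load("p.npy")
draw("scene",(320,225),90,65,8,p,[],"pics/s8.png",F)
f["mtx"][0,2]+=1.2;f["mtx"][1,2]+=1.4
L=[(s,(0,255,0)) for s in lev(-.344,box(-2,2,-14,14,25,81))]+[(s,(0,0,255)) for s in lev(-.1,box(-2,2,-14,14,25,81))]
draw("scene",(320,225),90,65,8,p,L,"pics/s8w.png",F)
E
```

```text
(no output)
```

View pics/s8w.png

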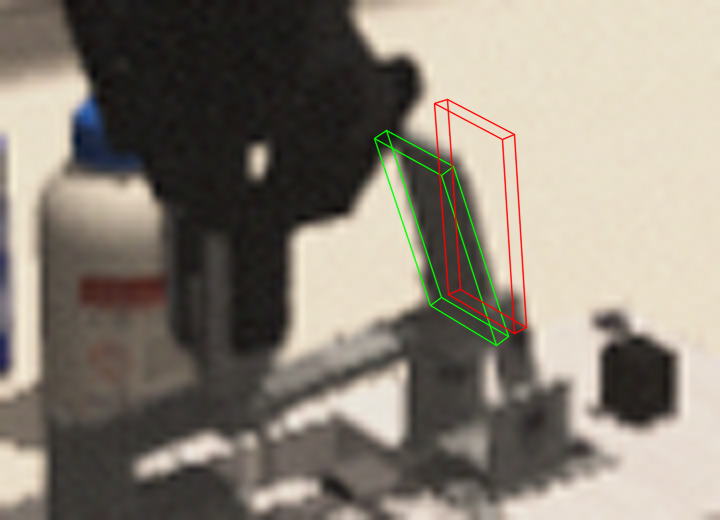

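View pics/s8.png

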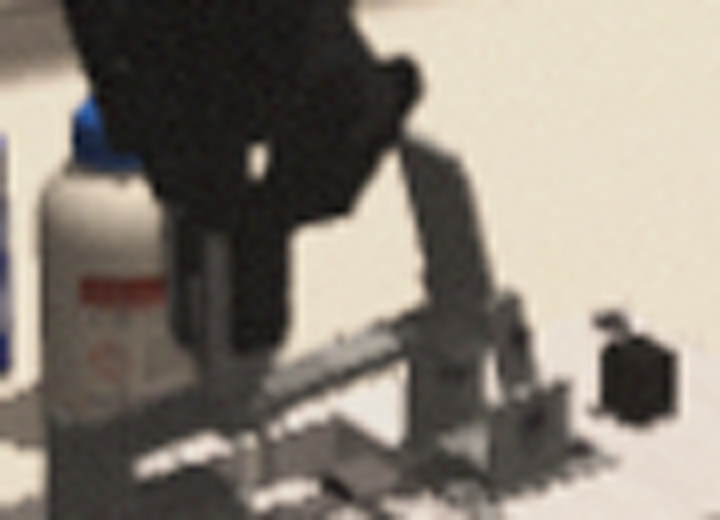

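```bash
python3 - <<'E'
from kin import *
f=pickle.load(open("pics/s5.pkl","rb"))
print(f["img"][276:294,330:352].mean(2).round().astype(int))
f["mtx"][0,2]+=1.2;f["mtx"][1,2]+=1.4
p=np.load("p.npy")
for v in((-.344,.08),(-.31,.05)):
    for q in((115,9,5.4),(115,9,-7.6),(112.5,9,-7.6),(120,9,5.4)):
        a=claw(*v,[(q,q)])[0][0]; print(q,np.round(a,1),proj(f,m2w(p,np.array(a)/1e3)))
E
```

```text
[[ 82  88  87  83  75  67  65  66  52  53  54  55  57  55  51  52  52  57
   58  62  62  71]
 [ 78  76  75  69  57  56  58  54  53  51  51  55  56  54  55  53  57  57
   57  62  61  64]
 [ 60  62  63  53  56  49  54  53  52  53  51  54  55  56  60  67  73  56
   53  58  61  63]
 [ 55  53  52  54  54  53  56  50  51  55  56  55  67  83 119 157 161 115
   75  87 128 149]
 [ 54  56  55  53  56  50  56  54  60  55  73 111 141 179 195 216 218 196
  157 121 146 170]
 [ 54  50  55  54  56  51  57  63  84 128 163 164 187 224 223 215 188 179
  170 115 112 124]
 [ 56  54  54  59  59  60  76 124 175 199 218 190 158 181 177 160 102  92
  102 101 112 126]
 [ 53  55  52  56  57  56  90 163 200 184 185 154  94  61  57  60  71  91
  103  99 111 126]
 [ 56  55  57  52  60  59  76 125 128  93  91  52  53  52  55  55  54  68
   83  93 109 126]
 [ 54  55  55  58  57  58  63  61  51  52  52  54  54  51  55  53  54  51
   65  79 109 115]
 [ 56  58  53  58  59  56  58  50  50  53  56  52  53  54  53  53  54  53
   52  84 122 137]
 [ 53  55  56  58  55  59  61  58  58  56  57  53  54  51  53  52  58  57
   
[... 394 characters left out ...]
 59  52  57  59  59  60  56  56  57  58  59  58  56  58  62  59  60
   64  71  69  80]
 [ 60  55  55  53  60  56  55  55  55  53  56  55  61  60  60  62  59  64
   65  68  73  98]]
(115, 9, 5.4) [118.2   9.   80. ] [[336.3645234  282.86006708]]
(115, 9, -7.6) [117.2   9.   67.1] [[336.89128299 288.51069285]]
(112.5, 9, -7.6) [114.7   9.   67.3] [[337.94115273 288.07753839]]
(120, 9, 5.4) [123.2   9.   79.6] [[334.2448149  283.72172266]]
(115, 9, 5.4) [117.5   9.   83.6] [[336.63006694 281.17095273]]
(115, 9, -7.6) [116.9   9.   70.6] [[336.99153347 286.90201514]]
(112.5, 9, -7.6) [114.4   9.   70.7] [[338.04512978 286.50275648]]
(120, 9, 5.4) [122.5   9.   83.3] [[334.50331455 281.96359856]]
```

>>> send_rows(
  moves=[1,0,1.7,0,2.1,0,3.5,0,3.3,0,5.6,0,4,0,6.8,0,4,0,6.8,0],
)

```text
clock: 6.38
tcp_pos: [0.5028, 0.0379, 0.0903]
orientation: [2.099, 2.337, -0.0]
contact_force: [-0.0, -1.3, 1.2]
grip_width: 0.0085
```

```bash
cat > chk.py <<'E'
from kin import *
from go import *
import sys
o,M,p=st(); m=w2m(p,o["tcp_pos"])[0]*1e3; q=np.load("q.npy")
v=from_grasp(m[0],m[2]+18.7,q,(-.3,.1)); print(v,"nose",pt(*v,NO),"mom",o["moment"].round(2))
if len(sys.argv)>1:
    n=sys.argv[1]
    f=r.grab_frame("scene");F["scene"]=f;pickle.dump(f,open(f"pics/{n}.pkl","wb"))
    draw("scene",(318,225),95,75,8,p,[],f"pics/{n}.png",F)
E
python3 chk.py s9
```

```text
t 6.38 mould tcp [86.9  1.  90.3] yaw err -0.02 F mould [-1.28  0.16  1.23] w 8.5 j [ 0.2   0.44 -0.49  2.05  0.31  0.72 -0.37] tilt [-0. -0. -1.]
[-0.36767392  0.16452376] nose [118.32668617  56.9961243 ] mom [-0.44 -0.01  0.06]
```

View pics/s9.png

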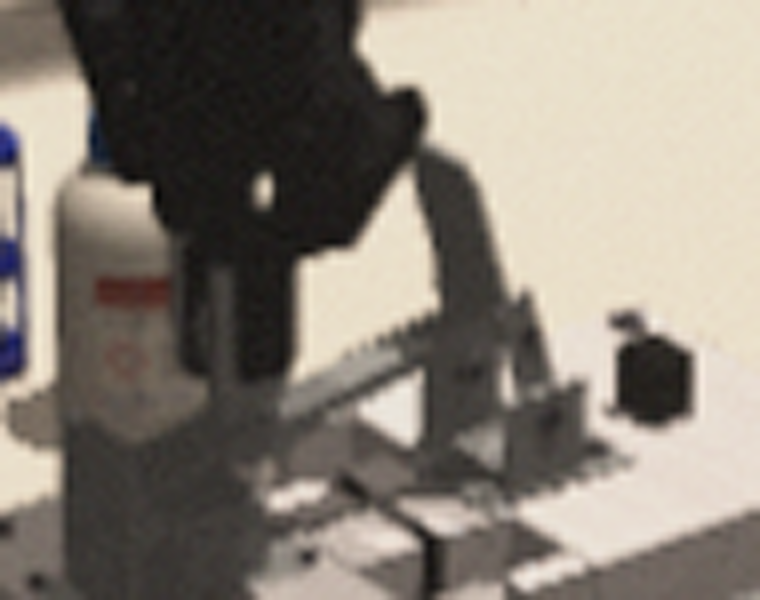

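>>> send_rows(
  moves=[1.3,0,1.5,0,2.5,0,3,0,3.3,0,4,0,3.3,0,4,0],
)

```text
clock: 6.92
tcp_pos: [0.5025, 0.0413, 0.0865]
orientation: [2.099, 2.337, -0.0]
contact_force: [-0.3, -3.3, 2.9]
grip_width: 0.0085
```

```bash
python3 chk.py
```

```text
t 6.92 mould tcp [90.2  0.9 86.5] yaw err -0.02 F mould [-3.3   0.64  2.9 ] w 8.5 j [ 0.19  0.44 -0.49  2.06  0.31  0.71 -0.38] tilt [-0. -0. -1.]
[-0.4796511  0.2040233] nose [119.58738898  51.94389361] mom [-0.87 -0.04  0.03]
```

>>> send_rows(
  moves=[0,0,0,0,0,0,0,0,0,0,0,0],
  hand=0.7,
)

```text
clock: 7.3
tcp_pos: [0.5024, 0.042, 0.0864]
orientation: [-2.098, -2.338, -0.0]
contact_force: [-0.5, 0.6, 0.4]
grip_width: 0.0255
```

```bash
python3 chk.py s10
```

```text
t 7.3 mould tcp [90.9  1.  86.4] yaw err 0.02 F mould [0.61 0.42 0.45] w 25.5 j [ 0.19  0.44 -0.49  2.06  0.31  0.71 -0.38] tilt [-0.     0.001 -1.   ]
[-0.51580245  0.20180537] nose [120.418446    51.96272657] mom [-0.01  0.02  0.05]
```

View pics/s10.png

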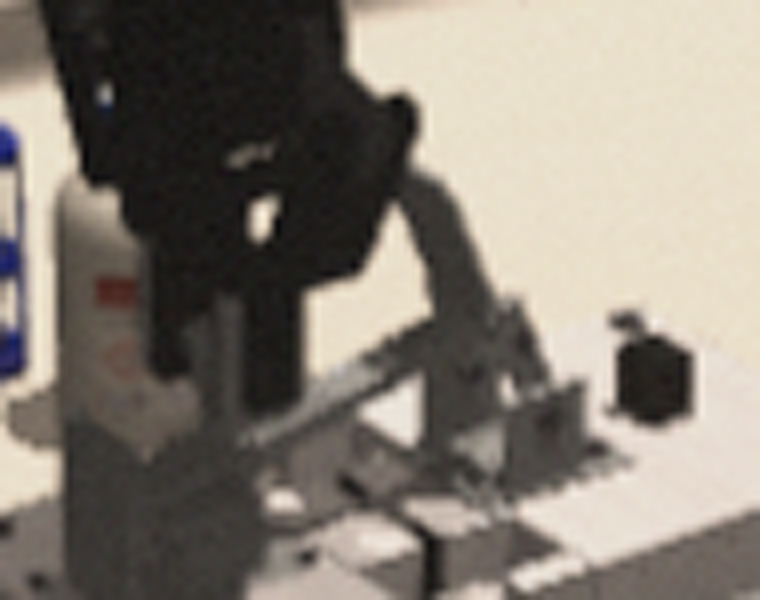

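>>> send_rows(
  moves=[0,0,-15,0,0,0,-40,0,0,0,-80,0,0,0,-120,0,0,0,-130,0],
)

```text
clock: 7.98
tcp_pos: [0.5041, 0.0421, 0.2201]
orientation: [2.096, 2.335, 0.006]
contact_force: [-0.5, 0.5, 0.9]
grip_width: 0.0254
```

```bash
python3 chk.py s11; python3 - <<'E'
from kin import *
f=pickle.load(open("pics/s11.pkl","rb"));F["scene"]=f
p=np.load("p.npy")
f["mtx"][0,2]+=1.2;f["mtx"][1,2]+=1.4
phi=fsolve(lambda a:pt(-.48,a[0],NO)[1]-50,[.2])[0];print(phi,pt(-.48,phi,NO))
draw("scene",(318,225),95,75,8,p,model(112.3,-.48,phi),"pics/s11w.png",F)
f["img"]=np.clip((f["img"].astype(float)-35)*4,0,255).astype(np.uint8)
draw("scene",(322,262),40,35,18,p,[],"pics/s11c.png",F)
E
```

```text
t 7.97 mould tcp [ 90.8  -0.7 220.1] yaw err 0.0 F mould [0.55 0.43 0.91] w 25.4 j [ 0.27  0.26 -0.56  1.94  0.16  0.98 -0.25] tilt [ 0.006  0.    -1.   ]
[-0.67867525 -0.64369563] nose [108.68215276 146.01487344] mom [-0.02 -0.06  0.03]
0.221169283271629 [119.04232534  50.        ]kin.py:7: RuntimeWarning: The iteration is not making good progress, as measured by the 
 improvement from the last ten iterations.
  def from_grasp(gx,gz,q,g): return fsolve(lambda v:pt(v[0],v[1],q)-[gx,gz],g)
```

View pics/s11w.png

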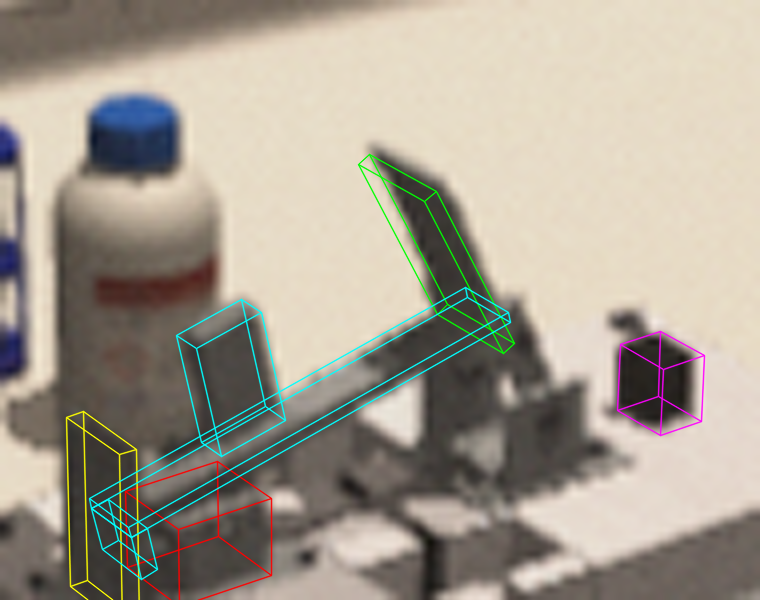

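View pics/s11.png

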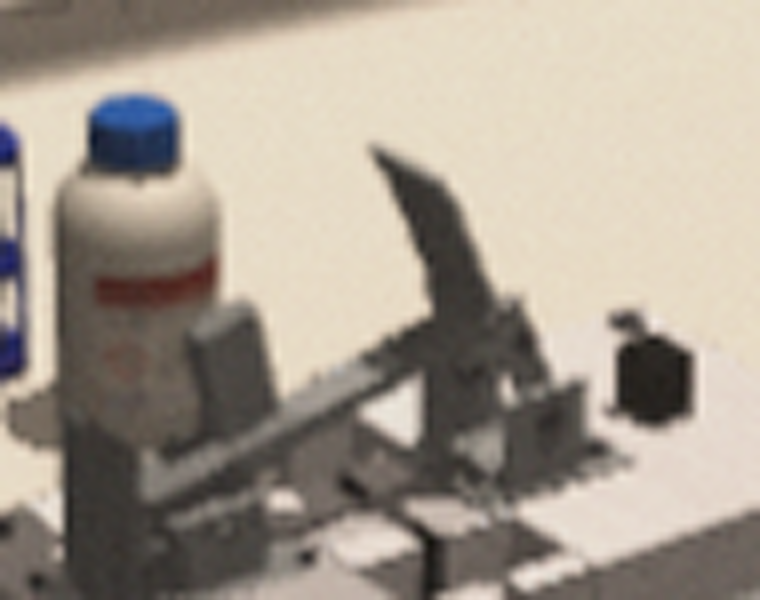

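View pics/s11c.png

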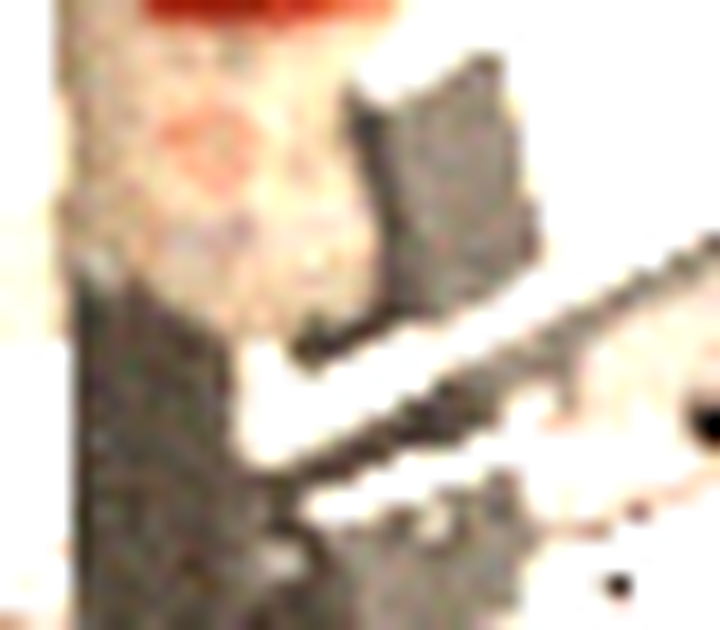

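>>> send_rows(
  moves=[0,0,0,0,0,0,0,0,0,0,0,0,0,0,0,0,0,0,0,0,0,0,0,0,0,0,0,0,0,0,0,0],
  hand=1,
)

```text
clock: 9.02
tcp_pos: [0.5025, 0.0415, 0.2165]
orientation: [2.099, 2.338, 0.0]
contact_force: [-0.2, -0.5, -0.3]
grip_width: -0.0002
```

```bash
python3 - <<'E'
from kin import *
from bench import r
old=pickle.load(open("pics/s11.pkl","rb"))["img"].astype(float)
fr=[r.grab_frame("scene") for _ in range(6)]
f=fr[0];a=np.mean([x["img"].astype(float) for x in fr],0);f["img"]=a.clip(0,255).astype(np.uint8)
pickle.dump(f,open("pics/s12.pkl","wb"))
d=np.abs(a-old).mean(2); print(d[262:300,330:380].max(), np.argwhere(d[255:300,330:385]>25)[:20])
print(f["img"][278:300,332:352].mean(2).round().astype(int))
F["scene"]=f;p=np.load("p.npy")
f["img"]=np.clip((a-30)*2.2,0,255).astype(np.uint8)
draw("scene",(322,262),40,35,18,p,[],"pics/s12c.png",F)
E
```

```text
40.388888888888886 [[32  6]
 [33  6]]
[[ 81  84  85  86  85  87  85  84  87  87  70  55  56  63  70  68  72  83
  109 129]
 [ 70  79  85  85  85  84  80  70  78  77  60  54  55  61  70  85 102 112
  124 114]
 [ 55  66  74  80  82  81  69  52  59  54  54  64  90  93  91 108 122 113
   99  82]
 [ 54  55  62  85 117  93  60  53  55  68  93 103 124 122 113 103  98  84
   73  72]
 [ 53  58  62  94 137 116  82  68  93 104 123 124 125 120  95  77  67  69
   69  68]
 [ 53  55  63  90 124 125 116 103 124 122 126 127 108  96  61  59  62  69
   73  87]
 [ 54  55  61  90 124 123 124 125 122 121 109 102  71  56  55  57  61  70
   94 112]
 [ 54  56  62  90 124 123 122 120 109  96  73  58  58  48  52  52  57  73
  106 113]
 [ 53  55  59  86 123 120 109  96  78  62  55  54  52  52  53  69  96 104
  119 135]
 [ 54  55  59  89 122  95  78  60  60  54  52  68  95  96  95 108 123 105
  109 156]
 [ 52  55  61  81  99  59  54  55  53  68  95 108 130 124 109 106  96  69
   75 133]
 [ 52  54  57  58  64  53  58  83  95 108 123 108 102  98  76  70  69  63
   70 100]
 [ 54  54  58  62  62  53  63  91 112 107  98  72  63  80  85  66  67  64
   65  84]
 [ 53  54  60  64  64  52  53  62  78  69  68  61  61  79  83  61  68  70
   70  74]
 [ 53  53  59  63  73  76  69  53  64  70  71  63  66  68  61  64  69  69
   70  76]
 [ 53  54  58  63  73  83  75  52  59  66  75  71  71  68  65  66  70  69
   70  94]
 [ 54  53  59  63  65  58  57  53  56  63  70  72  68  69  69  69  69  68
   72 100]
 [ 52  53  59  62  55  52  51  55  55  64  68  69  70  69  68  68  66  68
   75 103]
 [ 52  54  62  64  49  55  53  53  55  62  69  67  68  68  69  67  72  83
   95 119]
 [ 54  54  62  64  53  51  53  55  53  60  67  67  68  72  85  94 105 118
  131 143]
 [ 54  54  62  65  53  53  53  57  55  60  73  82  84 104 119 134 138 138
  166 169]
 [ 53  53  61  64  54  68  83  66  90  90 105 112 121 140 140 165 164 161
  181 182]]
```

View pics/s12c.png

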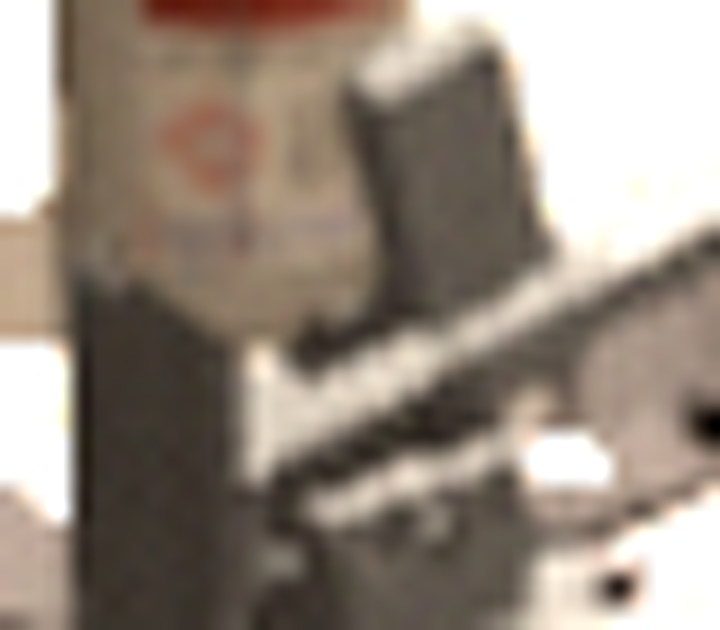

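```bash
python3 - <<'E'
from kin import *
F0=pickle.load(open("pics/scene0.pkl","rb"))
print(F0["img"][274:292,334:356].mean(2).round().astype(int))
f=F0;a=f["img"].astype(float);f["img"]=np.clip((a-30)*1.8,0,255).astype(np.uint8);F["scene"]=f;p=np.load("p.npy")
draw("scene",(322,262),40,35,18,p,[],"pics/s0c2.png",F)
E
```

```text
[[ 74  71  82  84  87  83  88  89  91  92  92 140 175 129 100  68  68  58
   63  76  77  99]
 [ 74  74  82  83  88  88  86  94  99 102 117 133 151 136 107 109 110  98
   93 109 115 126]
 [ 75  78  83  83  85  92 103 124 129 133 144 141 143 144 141 142 141 135
  131 132 117 101]
 [ 78  81  94 111 100 118 129 145 141 139 144 141 143 142 142 143 141 123
  116 114  81  60]
 [ 78  79  88 114 131 153 152 142 143 142 142 143 143 145 141 114 107  80
   60  60  61  56]
 [ 78  78  72  74 109 151 172 142 143 140 142 140 119 110 110  86 116 132
   74  58  60  69]
 [ 96  79  71  57  58 104 154 148 150 149 120 106  92  99  98 104 132 154
   89  72  81  84]
 [101  95 115  73  48  48  74 118 119 121  88  93  97 110 109 102 101 116
   92  73  82  92]
 [ 77 117 158  94  49  52  53  55  62  64  80 105  94  85  87  88 100 115
   94  70  85  90]
 [ 69 134 181 118  49  49  50  55  64  63  63  60  68  80  87  89  97 113
   91  69  83  88]
 [ 77 131 180 127  51  51  52  54  60  65  59  45  53  60  78  84  98 112
   89  70  84  93]
 [ 74 107 129  90  52  50  47  51  64  67  73  58  50  51  64  79 100 106
   82  90 125 157]
 [ 70  89  97  64  47  48  50  53  58  72  77  57  52  66  90 106 118 124
  148 161 183 206]
 [ 66  92 124 104  56  57  56  54  57  60  60  85 106 113 119 108 114 146
  198 201 203 193]
 [ 59  66  98 122 114 112 103  66  84  92 100 118 118 113  97  64  66 115
  155 162 161 149]
 [ 63  58  54  79 129 142 136 118 116 100 100 100  74  65  66  60  59  75
   86  93  91  84]
 [ 65  59  48  47  72 108 116 117 100  68  60  72  80  62  63  59  59  76
   85  75  74  67]
 [ 64  54  54  50  51  57  70  64  66  58  58  74  79  57  62  67  61  69
   71  62  67  70]]
```

View pics/s0c2.png

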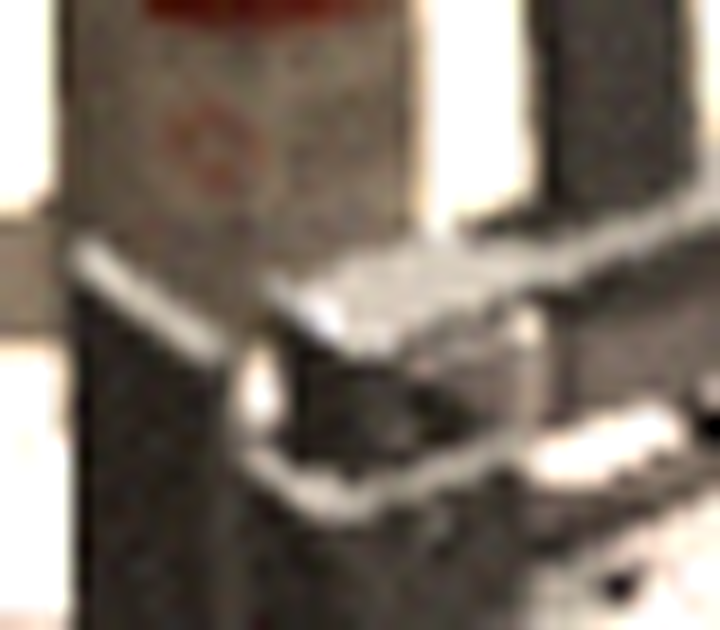

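```bash
python3 - <<'E'
from kin import *
from go import *
to(89.1,0.9,150); to(89.1,.9,87)
E
```

```text
t 9.32 mould tcp [ 90.5   1.  216.5] yaw err -0.01 F mould [0.06 0.11 0.  ] w -0.1 j [ 0.27  0.26 -0.56  1.94  0.16  0.98 -0.25] tilt [ 0.  0. -1.]
tool shift mm [-1.4  0.  66.5]
t 9.32 mould tcp [ 90.5   1.  216.5] yaw err -0.01 F mould [0.06 0.11 0.  ] w -0.1 j [ 0.27  0.26 -0.56  1.94  0.16  0.98 -0.25] tilt [ 0.  0. -1.]
tool shift mm [ -1.4   0.  129.5]
```

>>> send_rows(
  moves=[-1.4,0,20,0,-1.4,0,55,0,-1.4,0,90,0,-1.4,0,115,0,-1.4,0,128,0,-1.4,0,130,0,-1.4,0,130,0],
  hand=0.6,
)

```text
clock: 10.2
tcp_pos: [0.5033, 0.0403, 0.0872]
orientation: [2.098, 2.337, 0.001]
contact_force: [-0.1, 0.4, 0.1]
grip_width: 0.034
```

```bash
python3 chk.py
```

```text
t 10.2 mould tcp [89.1  0.3 87.2] yaw err -0.01 F mould [0.43 0.08 0.1 ] w 34.0 j [ 0.2   0.44 -0.49  2.05  0.31  0.72 -0.38] tilt [ 0.001  0.    -1.   ]
[-0.43554422  0.19784089] nose [118.83805994  52.89311144] mom [0.05 0.05 0.03]
```

>>> send_rows(
  moves=[0,0,0,0,0,0,0,0,0,0,0,0,0,0,0,0],
  hand=1,
  newtons=20,
)

```text
clock: 10.7
tcp_pos: [0.5028, 0.0403, 0.0868]
orientation: [2.098, 2.338, 0.0]
contact_force: [-0.6, 0.0, 3.0]
grip_width: 0.0083
```

```bash
python3 chk.py
```

```text
t 10.7 mould tcp [89.2  0.8 86.8] yaw err 0.01 F mould [0.11 0.58 3.02] w 8.3 j [ 0.2   0.44 -0.49  2.05  0.31  0.72 -0.38] tilt [ 0. -0. -1.]
[-0.43297527  0.2027682 ] nose [118.63107246  52.34627147] mom [-0.16  0.23  0.02]
```

>>> send_rows(
  moves=[-0.8,0,0,0,-1.4,0,0,0,-1.4,0,0.4,0,-1.2,0,0.8,0,-1.2,0,0.8,0],
)

```text
clock: 11.32
tcp_pos: [0.5029, 0.0389, 0.0857]
orientation: [2.099, 2.338, 0.0]
contact_force: [-1.6, 1.5, 3.5]
grip_width: 0.0085
```

```bash
python3 chk.py
```

```text
t 11.32 mould tcp [87.9  0.8 85.7] yaw err -0.0 F mould [1.69 1.45 3.47] w 8.5 j [ 0.2   0.44 -0.49  2.06  0.32  0.71 -0.38] tilt [ 0.  0. -1.]
[-0.35500064  0.21996236] nose [116.3929707   50.72801171] mom [0.24 0.23 0.04]
```

>>> send_rows(
  moves=[0.4,0,0.6,0,0.6,0,1.2,0,0.6,0,1.2,0],
)

```text
clock: 11.7
tcp_pos: [0.5028, 0.0392, 0.0845]
orientation: [2.099, 2.337, -0.0]
contact_force: [-1.0, 0.9, 3.8]
grip_width: 0.0082
```

```bash
python3 chk.py
```

```text
t 11.7 mould tcp [88.1  0.8 84.5] yaw err -0.02 F mould [0.98 0.94 3.78] w 8.2 j [ 0.2   0.45 -0.49  2.06  0.32  0.71 -0.39] tilt [ 0. -0. -1.]
[-0.35438004  0.23393145] nose [115.90669893  49.15472777] mom [-0.11  0.2   0.04]
```

>>> send_rows(
  moves=[0,0,0,0,0,0,0,0,0,0,0,0,0,0,-15,0,0,0,-50,0,0,0,-95,0,0,0,-130,0,0,0,-132,0],
  hand=0.65,
)

```text
clock: 12.7
tcp_pos: [0.5046, 0.0401, 0.2202]
orientation: [2.096, 2.334, 0.007]
contact_force: [0.3, 0.7, -0.0]
grip_width: 0.0303
```

```bash
cat > look.py <<'E'
from kin import *
from bench import r
import sys
n=sys.argv[1]
fr=[r.grab_frame("scene") for _ in range(4)]
f=fr[0];a=np.mean([x["img"].astype(float) for x in fr],0);f["img"]=a.clip(0,255).astype(np.uint8)
pickle.dump(f,open(f"pics/{n}.pkl","wb"))
F["scene"]=f;p=np.load("p.npy")
draw("scene",(318,225),95,75,8,p,[],f"pics/{n}.png",F)
f["img"]=np.clip((a-30)*2.2,0,255).astype(np.uint8)
draw("scene",(322,262),40,35,18,p,[],f"pics/{n}c.png",F)
E
python3 look.py s13
```

```text
(no output)
```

View pics/s13c.png

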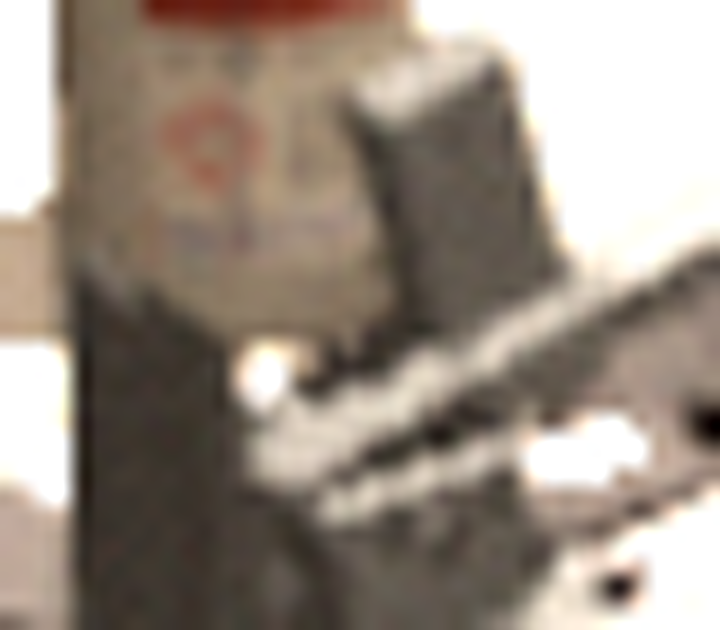

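View pics/s13.png

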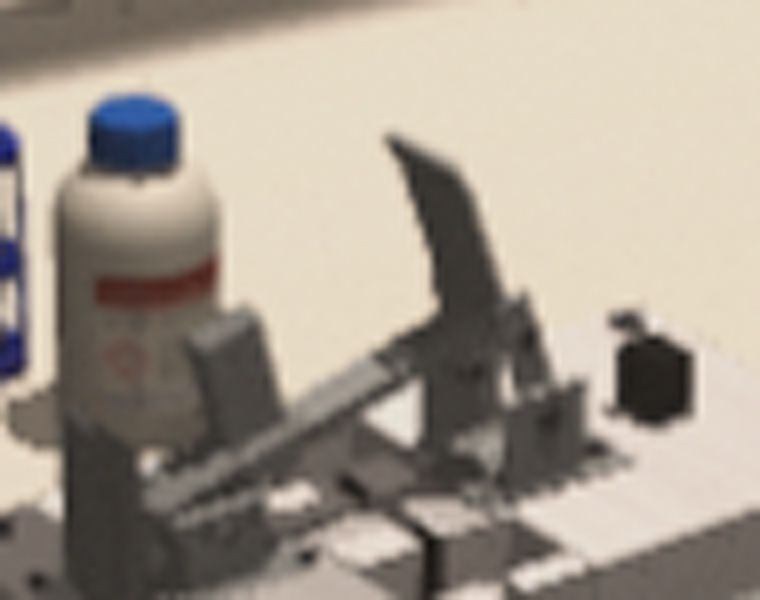

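```bash
python3 - <<'E'
from kin import *
from go import *
to(56,0.8,128)
for th in np.arange(-.3,1.6,.1):
    print(round(th,2), np.round([-72*np.sin(th)+2*np.cos(th)+11, 62+72*np.cos(th)+2*np.sin(th)],1), np.round([-75*np.sin(th)+2*np.cos(th)+11, 62+75*np.cos(th)+2*np.sin(th)],1))
E
```

```text
t 12.9 mould tcp [ 88.3   1.7 215.8] yaw err -0.01 F mould [-0.36  0.68 -0.09] w 29.9 j [ 0.28  0.26 -0.56  1.94  0.17  0.98 -0.25] tilt [-0.001 -0.    -1.   ]
tool shift mm [-32.3   1.   87.8]
-0.3 [ 34.2 130.2] [ 35.1 133.1]
-0.2 [ 27.3 132.2] [ 27.9 135.1]
-0.1 [ 20.2 133.4] [ 20.5 136.4]
0.0 [ 13. 134.] [ 13. 137.]
0.1 [  5.8 133.8] [  5.5 136.8]
0.2 [ -1.3 133. ] [ -1.9 135.9]
0.3 [ -8.4 131.4] [ -9.3 134.2]
0.4 [-15.2 129.1] [-16.4 131.9]
0.5 [-21.8 126.1] [-23.2 128.8]
0.6 [-28.  122.6] [-29.7 125. ]
0.7 [-33.9 118.4] [-35.8 120.7]
0.8 [-39.3 113.6] [-41.4 115.7]
0.9 [-44.2 108.3] [-46.5 110.2]
1.0 [-48.5 102.6] [-51.  104.2]
1.1 [-52.3  96.4] [-54.9  97.8]
1.2 [-55.4  90. ] [-58.2  91. ]
1.3 [-57.8  83.2] [-60.7  84. ]
1.4 [-59.6  76.2] [-62.6  76.7]
1.5 [-60.7  69.1] [-63.7  69.3]
```

>>> send_rows(
  moves=[-16,1,10,0,-32,1,30,0,-32,1,60,0,-32,1,80,0,-32,1,88,0,-32,1,88,0],
  hand=1,
)

```text
clock: 13.65
tcp_pos: [0.5067, 0.0073, 0.1276]
orientation: [-2.098, -2.336, 0.002]
contact_force: [-0.0, -0.4, 0.1]
grip_width: 0.0001
```

```bash
python3 - <<'E'
from kin import *
from go import *
to(27,0.8,127)
E
python3 look.py s14
```

```text
t 13.65 mould tcp [ 56.    0.5 127.6] yaw err -0.02 F mould [-0.38  0.05  0.14] w 0.1 j [ 0.29  0.38 -0.51  2.02  0.26  0.8  -0.27] tilt [-0.002  0.    -1.   ]
tool shift mm [-29.   -0.3   0.6]
```

View pics/s14.png

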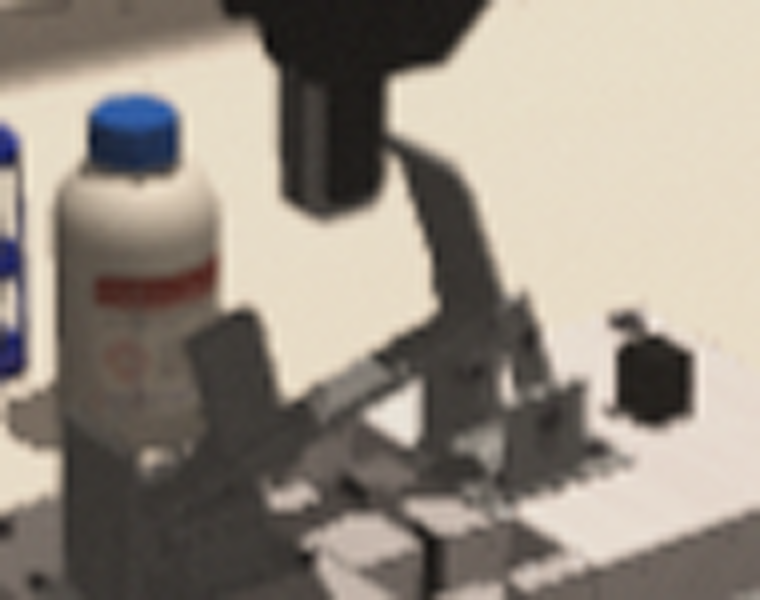

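>>> send_rows(
  moves=[-6,0,0,0,-12,0,0,0,-17,0,0,0,-22,0,0,0,-26,0,0,0,-29,0,0,0],
)

```text
clock: 14.6
tcp_pos: [0.5104, -0.0209, 0.1286]
orientation: [-2.098, -2.338, -0.001]
contact_force: [-0.9, 2.6, 0.6]
grip_width: 0.0004
```

```bash
python3 - <<'E'
from kin import *
from go import *
to(13,0.8,130)
E
python3 look.py s15
```

```text
t 14.6 mould tcp [ 27.6  -0.2 128.6] yaw err 0.01 F mould [2.7  0.63 0.64] w 0.4 j [ 0.33  0.39 -0.5   2.01  0.25  0.8  -0.21] tilt [ 0.  0. -1.]
tool shift mm [-14.6  -1.   -1.4]
```

View pics/s15.png

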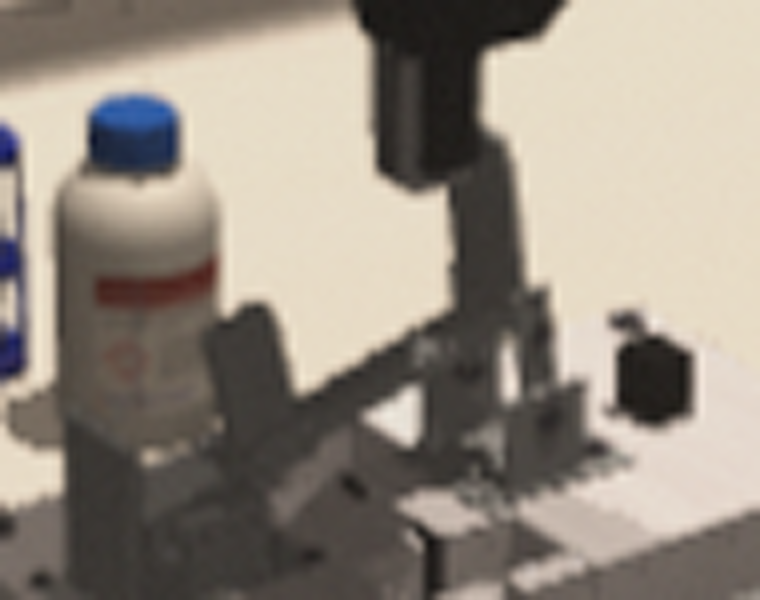

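View pics/s15c.png

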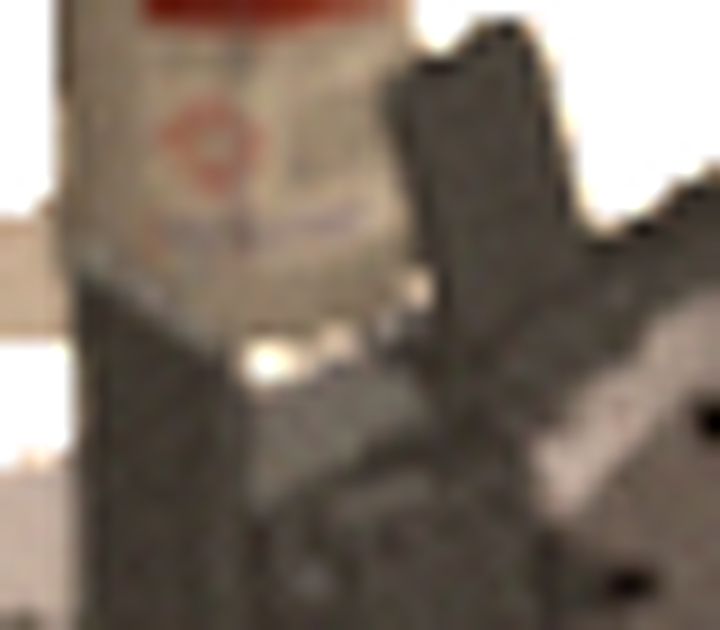

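>>> send_rows(
  moves=[-4,-1,-1,0,-8,-1,-1.5,0,-12,-1,-2,0,-16,-1,-2.5,0,-20,-1,-3,0,-24,-1,-3,0,-28,-1,-3,0],
)

```text
clock: 15.68
tcp_pos: [0.5118, -0.0487, 0.1312]
orientation: [-2.098, -2.337, 0.0]
contact_force: [-1.0, 5.0, -2.6]
grip_width: 0.0
```

```bash
python3 - <<'E'
from kin import *
from go import *
to(-15,0.8,130)
E
python3 look.py s16
```

```text
t 15.68 mould tcp [ -0.2   1.3 131.2] yaw err 0.02 F mould [ 5.09  0.46 -2.58] w 0.0 j [ 0.38  0.39 -0.5   2.    0.25  0.81 -0.15] tilt [-0.001  0.001 -1.   ]
tool shift mm [-14.8   0.5   1.2]
```

View pics/s16.png

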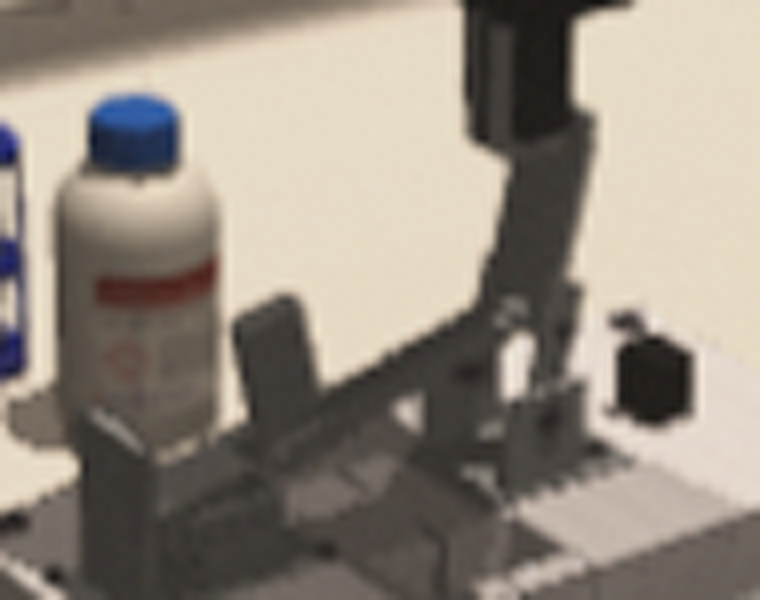

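View pics/s16c.png

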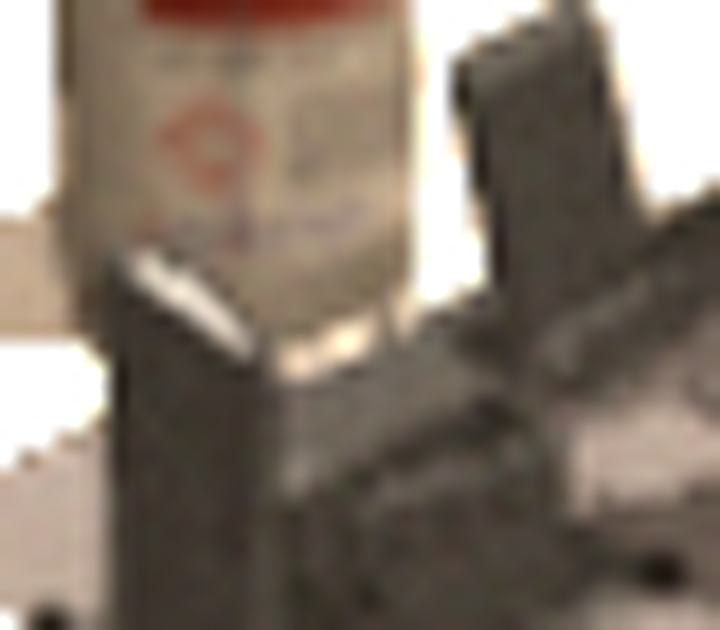

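>>> send_rows(
  moves=[-4,0.3,0.3,0,-8,0.4,0.8,0,-12,0.5,1.4,0,-16,0.5,2.5,0,-20,0.5,4,0,-23.5,0.5,5.5,0,-27,0.5,7.5,0],
)

```text
clock: 16.75
tcp_pos: [0.5157, -0.0746, 0.1242]
orientation: [-2.097, -2.338, -0.001]
contact_force: [-1.5, 6.5, -0.1]
grip_width: 0.0004
```

```bash
python3 - <<'E'
from kin import *
from go import *
to(-45,0.8,109)
E
python3 look.py s17
```

```text
t 16.75 mould tcp [-26.4   0.3 124.2] yaw err 0.06 F mould [ 6.59  0.77 -0.13] w 0.4 j [ 0.42  0.4  -0.48  1.99  0.26  0.8  -0.1 ] tilt [-0.     0.001 -1.   ]
tool shift mm [-18.6  -0.5  15.1]
```

View pics/s17.png

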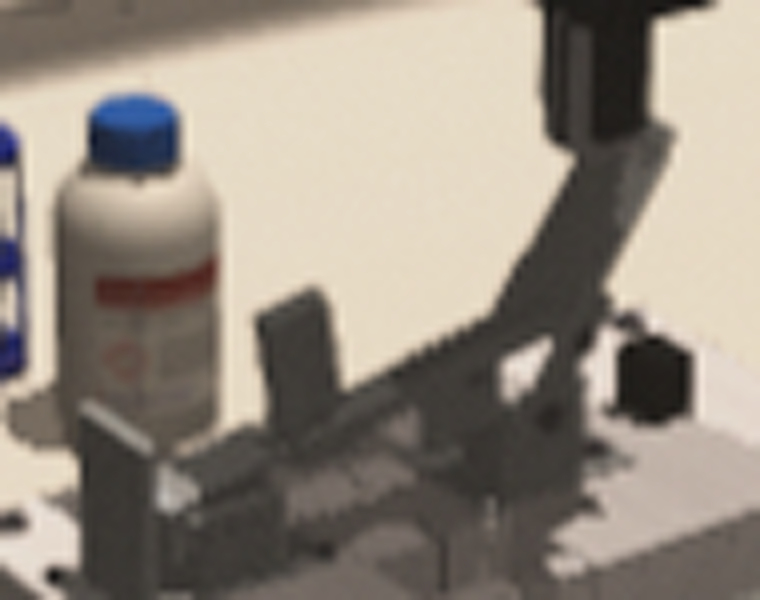

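View pics/s17c.png

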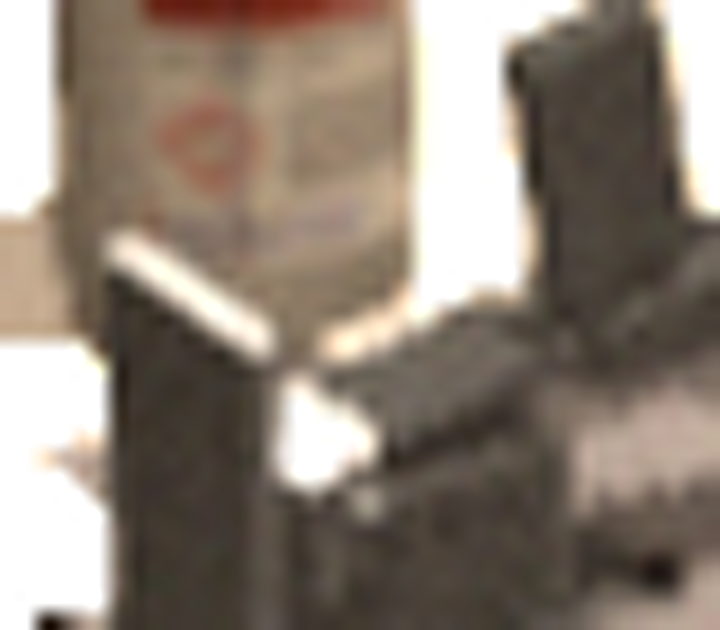

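>>> send_rows(
  moves=[-4,-0.4,2,0,-8.5,-0.5,4.7,0,-12.5,-0.5,8,0,-16,-0.5,11.5,0,-19.5,-0.5,15.2,0,-22.5,-0.5,19.2,0,-25,-0.5,23.2,0,-27.5,-0.5,27.5,0],
)

```text
clock: 17.95
tcp_pos: [0.5187, -0.1031, 0.0966]
orientation: [2.098, 2.337, 0.001]
contact_force: [0.2, 4.3, -0.2]
grip_width: -0.0002
```

```bash
python3 - <<'E'
from kin import *
from go import *
to(-61,0.8,78)
E
python3 look.py s18
```

```text
t 17.95 mould tcp [-55.1   0.4  96.6] yaw err 0.02 F mould [ 4.28 -0.7  -0.18] w -0.2 j [ 0.45  0.45 -0.46  2.    0.29  0.75 -0.07] tilt [ 0.001 -0.    -1.   ]
tool shift mm [-5.9 -0.4 18.6]
```

View pics/s18.png

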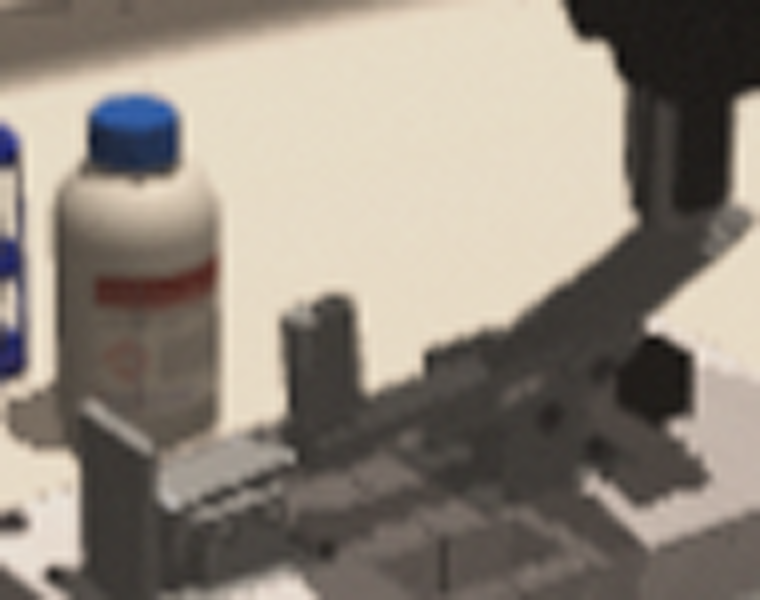

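>>> send_rows(
  moves=[-1.5,-0.4,3.5,0,-3,-0.4,7,0,-4.3,-0.4,10.5,0,-5.3,-0.4,13.5,0,-6,-0.4,16.5,0,-6.5,-0.4,19,0],
)

```text
clock: 18.9
tcp_pos: [0.5181, -0.1097, 0.0771]
orientation: [-2.098, -2.337, 0.001]
contact_force: [-0.1, 0.7, -0.4]
grip_width: -0.0001
```

```bash
python3 - <<'E'
from kin import *
from go import *
to(-63,0.8,66)
E
python3 look.py s19
```

```text
t 18.9 mould tcp [-61.5   1.6  77.1] yaw err -0.0 F mould [ 0.67  0.07 -0.35] w -0.1 j [ 0.44  0.48 -0.44  2.    0.31  0.72 -0.08] tilt [-0.001  0.    -1.   ]
tool shift mm [-1.5  0.8 11.1]
```

View pics/s19.png

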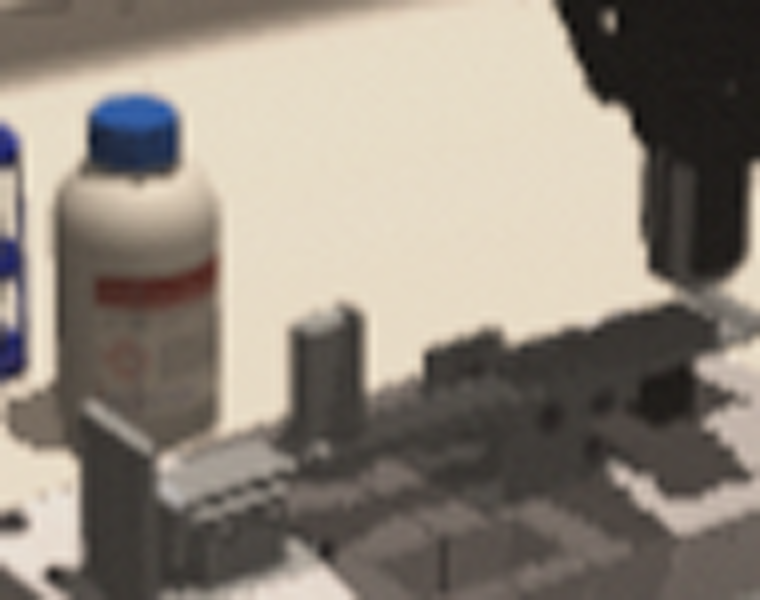

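>>> send_rows(
  moves=[-0.5,0.5,2,0,-1,0.8,4,0,-1.5,0.8,6,0,-1.5,0.8,8,0,-1.5,0.8,8,0],
)

```text
clock: 19.73
tcp_pos: [0.5192, -0.111, 0.0693]
orientation: [-2.098, -2.338, 0.0]
contact_force: [-0.2, -0.8, 0.4]
grip_width: -0.0001
```

```bash
python3 - <<'E'
from kin import *
from go import *
to(-63,0.8,66)
E
python3 look.py s20
```

```text
t 19.73 mould tcp [-63.    0.7  69.3] yaw err 0.0 F mould [-0.73  0.24  0.4 ] w -0.1 j [ 0.44  0.5  -0.44  2.01  0.32  0.7  -0.08] tilt [-0.  0. -1.]
tool shift mm [-0.  -0.1  3.3]
```

View pics/s20.png

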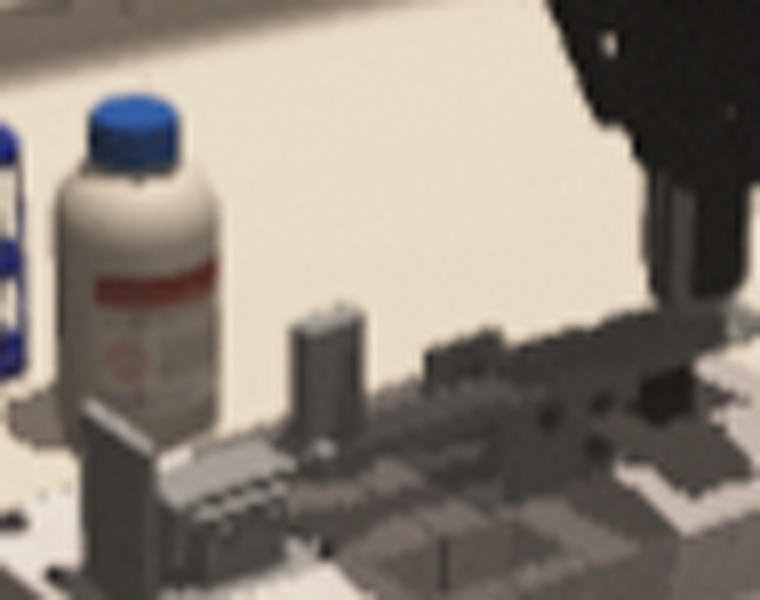

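>>> send_rows(
  moves=[0,0,1,0,0,0,2,0,0,0,3,0,0,0,3,0],
)

```text
clock: 20.42
tcp_pos: [0.5193, -0.111, 0.0664]
orientation: [-2.099, -2.338, 0.0]
contact_force: [-0.9, -0.5, 0.4]
grip_width: 0.0002
```

```bash
python3 -c "
from go import *
st()"
```

```text
t 20.43 mould tcp [-63.    0.6  66.4] yaw err -0.01 F mould [-0.39  0.96  0.39] w 0.2 j [ 0.44  0.5  -0.43  2.01  0.32  0.7  -0.09] tilt [-0.  0. -1.]
```

>>> send_rows(
  moves=[0,0,0.7,0,0,0,1.4,0,0,0,1.8,0,0,0,1.8,0],
)

```text
clock: 20.92
tcp_pos: [0.5194, -0.111, 0.0647]
orientation: [-2.099, -2.338, 0.0]
contact_force: [0.7, 0.5, -0.1]
grip_width: -0.0003
```

```bash
python3 -c "
from go import *
st()"
```

```text
t 20.93 mould tcp [-63.    0.6  64.7] yaw err -0.0 F mould [ 0.41 -0.8  -0.06] w -0.3 j [ 0.44  0.51 -0.43  2.01  0.32  0.69 -0.09] tilt [-0.  0. -1.]
```

>>> send_rows(
  moves=[0,0,-20,0,0,0,-60,0,0,0,-110,0,0,0,-160,0,-40,0,-170,0,-90,0,-170,0,-140,0,-170,0,-190,0,-170,0],
)

```text
clock: 21.92
tcp_pos: [0.5397, -0.3015, 0.2348]
orientation: [2.098, 2.338, -0.0]
contact_force: [-0.8, 0.0, 0.5]
grip_width: -0.0002
```

```bash
python3 - <<'E'
from go import *
o,M,p=st(); q=w2m(p,o["tcp_pos"])[0]*1e3
to(-330,160,235)
E
python3 look.py s21
```

```text
t 21.93 mould tcp [-254.6    0.8  234.8] yaw err 0.0 F mould [0.1  0.78 0.49] w -0.2 j [ 0.72  0.41 -0.42  1.67  0.18  1.1   0.36] tilt [ 0. -0. -1.]
t 21.93 mould tcp [-254.6    0.8  234.8] yaw err 0.0 F mould [0.1  0.78 0.49] w -0.2 j [ 0.72  0.41 -0.42  1.67  0.18  1.1   0.36] tilt [ 0. -0. -1.]
tool shift mm [ -75.4 -159.2   -0.2]
```

View pics/s21.png

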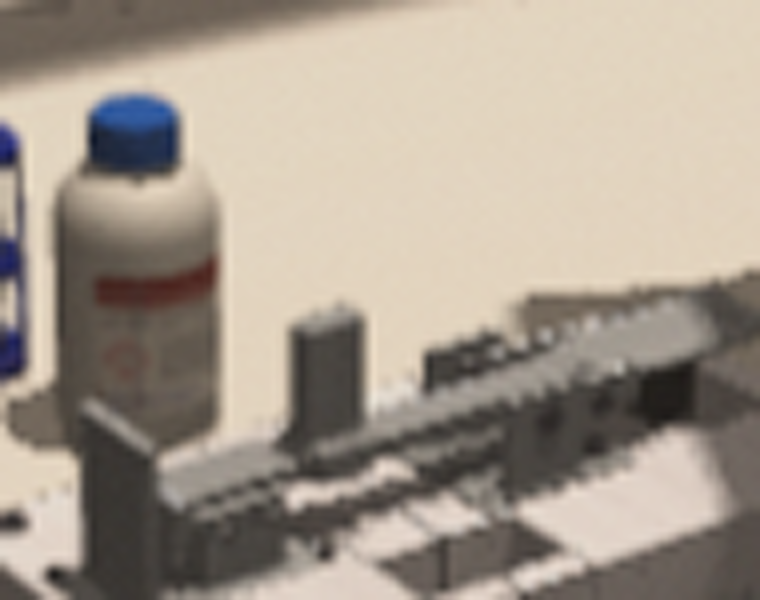

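```bash
python3 - <<'E'
from kin import *
from bench import r
o=r.get_obs(); print(o["clock"])
for n in("top","scene"):
    f=r.grab_frame(n);F[n]=f
p=np.load("p.npy")
draw("scene",(270,220),180,125,4,p,[],"pics/s22.png",F)
f=F["scene"];f["mtx"][0,2]+=1.2;f["mtx"][1,2]+=1.4
draw("top",(230,190),220,140,3.5 and 3,p,[],"pics/t22.png",F)
L=[(s,(0,255,0)) for s in lev(1.57,box(-2,2,-14,14,25,81))]+[(s,(0,0,255)) for s in lev(1.45,box(-2,2,-14,14,25,81))]
draw("scene",(350,235),70,60,10,p,L,"pics/s22w.png",F)
E
```

```text
22.125
```

View pics/s22.png

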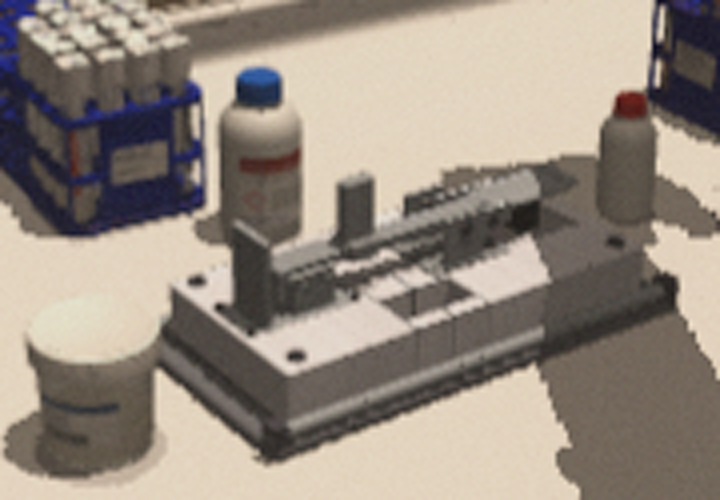

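View pics/s22w.png

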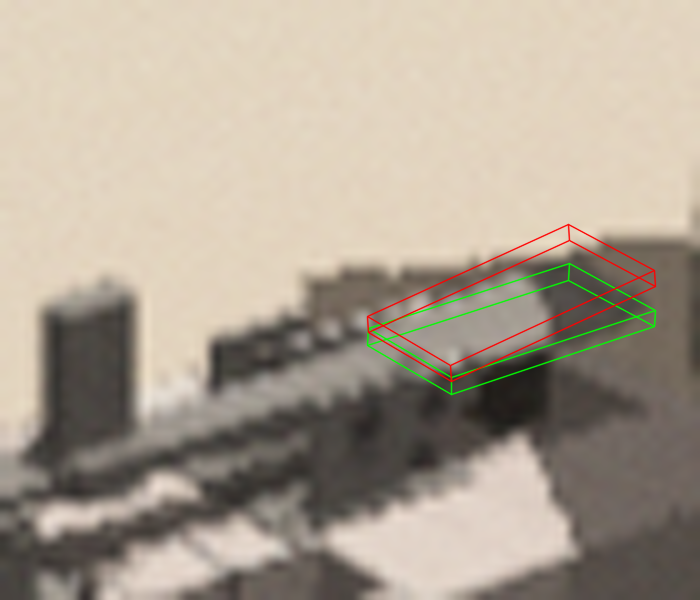

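View pics/t22.png

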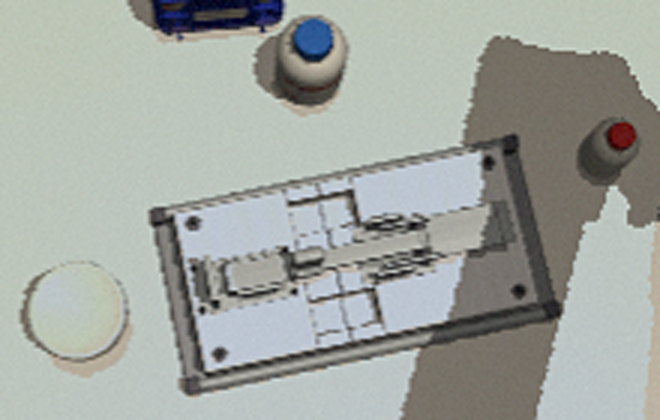

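Both views agree. The lever is flat over the stop, with its end near (655,315) in the overlay. The parting gap is a thin line, and the bottle, cup and dropper haven't moved. The arm is clear of everything, so I'm handing in.

```bash
python3 -c "
from bench import r
print(r.hand_in())"
```

```text
the job is handed in; nothing more can be done
None
```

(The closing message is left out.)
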